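# Second course in half bond on a model garden wall

### The arm

A 6-joint arm with a two-finger parallel gripper is mounted at the origin on the work surface. World frame = base frame: x ahead of the robot, y to its left, z up, the work surface at z = 0. Lengths are in m, angles in rad, forces in N, time in s.
With the tool pointing down it reaches from about 0.4 to 0.825 m from the base axis. Payload 7 kg.
Tool frame: the origin (TCP) lies between the finger pads; the fingertips stand 11 mm ahead of it and the grasp point (between the pads) lies 8 mm behind it; z points along the fingers, x is the direction in which the jaws open and shut, and the axes are right-handed (so a half turn about z gives the same grasp; the last joint's range is limited). The gripper opens to 88 mm and grips with 3 to 60 N. Pads are 19 mm wide; open, the fingers measure 130 mm over their backs; the gripper's body (78 mm by 193 mm) begins 47 mm behind the grasp point.
Start: joints at [-0.817, 0.359, 0.012, 0, -1.224, -0.288], TCP at [0.303, -0.603, 0.238] pointing down, gripper open.
Joint ranges: [-3.07, 3.07], [-1.43, 2.12], [-1.02, 1.25], [-3.03, 1.67], [-3.05, -0], [-3.03, 3.03]. Speed limits (rad/s): [2.39, 2.39, 3.01, 3.14, 3.14, 3.14].

### API

Orientations are given as a unit quaternion [w, x, y, z].
In Python, from station import * gives the robot as it stands. The module is installed in compiled form; this text tells all that it offers.
- The arm moves only by the tool move_arm, never from a script. Its argument "increments" is a list of rows, each an object of numbers: "tx", "ty", "tz": the shift along the tool's x, y, z each as a share of 50 cm, from -1 to 1; "wx", "wy", "wz": the turn, a rotation vector about the tool's x, y, z each as a share of 90 degrees, from -1 to 1; "grip": the opening, from 0 (shut) to 1 (fully open). In form: [{"tx": .., "ty": .., "tz": .., "wx": .., "wy": .., "wz": .., "grip": ..}, ...]. A call has 1 to 12 rows; each row shifts and turns the commanded pose from where the row before left it, along the tool's axes as they then stand; what a row does not reach is not made up. A row lasts 1/12 s, in which the tool goes at most 41.7 mm and 7.16 degrees, less where a joint would pass 70% of its speed; a pose out of reach is approached as far as the arm can. A call with a number of a shift or a turn outside -1 to 1 is refused whole. A call with a gripper value outside its range is refused whole. The fingers move at their own pace and stop on an object; "newtons" is the grip in N (left out, the last holds). Time passes only in rows, so rows that do not move let the fingers close. It gives the time, the measured TCP pose, the force and the opening at its end, in the units of the state.
- sense(): the state, without advancing time (a new reading comes with each control period).
- grab_frame(name): name is "scene" or "top" or "wrist"; returns a dict with "image" (384x512x3 uint8, blue, green, red), "fx", "fy", "cx", "cy" (pixels), "k1" (the pictures are not rectified: a ray, as slopes to the right and down, at radius r is drawn at 1 + k1 r^2 times it, then the intrinsics apply), "origin" and "orientation" of the camera in the world; the wrist camera has in their place "T_tool_cam" (4x4, takes a point from camera to tool coordinates, whose origin is the TCP and whose axes are the tool frame's). Camera axes: x right, y up, looking along -z (the intrinsics and any distortion apply to the point x, -y, -z); pixel columns grow to the right and rows downward; lengths in m; the calibration is good to about 2 mm. A picture is of the moment at which its call begins: read the wrist's pose just before it. There is no depth.
- close_job(): hands the job in, once; it reports no verdict.
The state is a dict: "time": time; "qpos": joint angles; "joint_velocities": joint speeds; "tau": joint torques, N m; "position": TCP position; "ee_rot": TCP orientation; "contact_force": force on the tool from outside, world axes, zero at the start; "torque": the same for the moment, N m; "gripper_width": opening from 0.0 (shut) to 1.0 (fully open).
Only numpy, scipy, OpenCV 4.12 (cv2) and the standard library are available. Lean on these libraries where they do the work, as an engineer would, in place of code of your own. Each camera call takes 0.05 s, during which the arm holds its last target.

### The job

Finish the second course of the little garden wall: carry on from the half brick glued at one end with the two loose full bricks and close the free end with the loose half brick, in line with the course below, flat and shifted by half a brick, so that each full brick sits centred over a joint below, with about the same open joints as the first course, and the wall ends flush. Leave the three-quarter offcut and everything else on the table where it is.

Things in the scene. Friction and masses are not known exactly. Their poses are not given: they have to be found in the camera images.
- wall: Model garden wall, fixed to the table: dark wooden baseboard 260 x 100 x 10 mm, three full off-white plaster bricks (68 x 36 x 26 mm) glued on its centre line at x = -72, 0, +72 mm, y = 0, so 4 mm open joints lie at x = -36 and +36; their flat top is 36 mm above the table. Origin: centre of the baseboard's underside; x runs along the wall, y across, z up.
- starter (a point): Centre of the half brick (32 x 36 x 26 mm) glued on top of the wall's first course as the start of the second: at x = -90, z = 49 mm of the wall, its outer end flush with the end of the first course. The rest of the second course (x from -74 to +106 mm) is bare. Axes as the wall's.
- brick_a_c (a point): Loose off-white cast plaster full brick lying flat on the table, 68 mm long (its x) x 36 wide (its y) x 26 high (its z); this point is its centre, half-way up.
- brick_b_c (a point): Loose off-white cast plaster full brick, same as the other, lying flat on the table, 68 mm long (its x) x 36 wide (its y) x 26 high (its z); this point is its centre, half-way up.
- half_c (a point): Loose off-white cast plaster half brick lying flat on the table, 32 mm long (its x) x 36 wide (its y) x 26 high (its z); this point is its centre, half-way up.
- offcut_c (a point): Loose off-white cast plaster three-quarter brick, an offcut that is not wanted, lying flat on the table, 50 mm long (its x) x 36 wide (its y) x 26 high (its z); this point is its centre, half-way up.
- king_c (a point): Maple chess king, 38 mm foot, 99 mm tall. It stands on the table and is not part of the job; this point is its centre.
- barrier_a_c (a point): Grey plastic barricade piece, 64 x 26 x 31 mm, at the far side. It stands on the table and is not part of the job; this point is its centre.
- barrier_b_c (a point): Grey plastic barricade piece, 64 x 26 x 31 mm, on the left. It stands on the table and is not part of the job; this point is its centre.
- mug_c (a point): Empty white ceramic mug, 80 mm across, 92 mm tall, on the left. It stands on the table and is not part of the job; this point is its centre.
- plinth_c (a point): Grey resin statue plinth, 80 x 80 x 58 mm, at the far side. It stands on the table and is not part of the job; this point is its centre.
Not all that is in view belongs to the job. Leave any orange, purple or turquoise look-alike of the part that bears half_c alone.

How it is judged:
By the outcome, as a careful person would: the job done as asked, in the order asked, and still so for the second after the job is handed in, with the robot touching nothing.
It also fails if it takes over 72 s, if anything falls off the work surface, if the arm or the gripper's body presses on something with over 40 N, if the wrist force passes 120 N, or if a joint passes its speed limit or range.

## Working session

There is one attempt and no reset: what is moved stays moved. The work goes in short steps, Python scripts to look and compute and a tool call to move; the robot and the scene stay as the last step left them, time stands still between calls to the robot, and variables do not carry over. Pictures are saved under pics/ and viewed, and the job is handed in when it is done.

Besides the shell and the picture viewer there is one more tool, called after "Emit:" as name([rows], argument=value, ...), one row to a line, values as JSON. move_arm: Moves the arm, as the interface text tells. Shift numbers are shares of 50 cm and turn numbers shares of 90 degrees, none past 1 either way. Its arguments: {"type":"object","properties":{"increments":{"type":"array"},"newtons":{"type":"number"}},"required":["increments"]}

```bash
mkdir -p pics; python3 - <<'E'
from station import *
import cv2
s=sense(); print(s)
for n in ["scene","top","wrist"]:
    f=grab_frame(n); cv2.imwrite(f"pics/{n}0.png",f["image"])
    print(n,{k:v for k,v in f.items() if k!="image"})
E
```

```text
{'time': 0.0, 'qpos': array([-8.16907160e-01,  3.59385104e-01,  1.10636560e-02, -3.56190599e-04,
       -1.22408909e+00, -2.88128404e-01]), 'joint_velocities': array([ 0.00054417,  0.00096715, -0.00073664, -0.00085849,  0.00124705,
        0.00022156]), 'tau': array([-1.86363519e-03, -5.82711160e+01,  2.93043995e+01,  6.99663609e+00,
        7.02067206e-03, -1.62235733e-04]), 'position': array([ 0.30293147, -0.60268279,  0.23662482]), 'ee_rot': array([-7.35300528e-04,  5.24883489e-01,  8.51173686e-01,  3.72542838e-04]), 'contact_force': array([ 0.73022797, -0.2731317 , -0.29962942]), 'torque': array([ 0.0453871 , -0.03252034,  0.05546897]), 'gripper_width': 1.0036406145049128}
scene {'fx': 398.0325237544091, 'fy': 398.0325237544091, 'cx': 263.9495551862383, 'cy': 186.29729780885913, 'k1': -0.13851997782485875, 'origin': array([1.07169425, 0.55443832, 0.77515815]), 'orientation': array([0.34459237, 0.13814653, 0.35719953, 0.8570765 ])}
top {'fx': 363.2964500311468, 'fy': 363.2964500311468, 'cx': 257.5491182021228, 'cy': 192.69794850124458, 'k1': -0.03182068709300711, 'origin': array([0.54504754, 0.02609475, 0.94312904]), 'orientation': array([ 0.70990546,  0.00343551, -0.00722868, -0.70425151])}
wrist {'fx': 289.7822715341199, 'fy': 289.7822715341199, 'cx': 251.85907977896431, 'cy': 191.18506559501026, 'k1': -0.04669279121249137, 'T_tool_cam': array([[ 9.99999528e-01, -7.58110489e-04, -6.07384857e-04,
         1.36206149e-04],
       [-8.84431359e-04, -9.69146336e-01, -2.46484477e-01,
        -6.61668705e-02],
       [-4.01782341e-04,  2.46484898e-01, -9.69146549e-01,
        -1.45727929e-01],
       [ 0.00000000e+00,  0.00000000e+00,  0.00000000e+00,
         1.00000000e+00]])}
```

View pics/scene0.png

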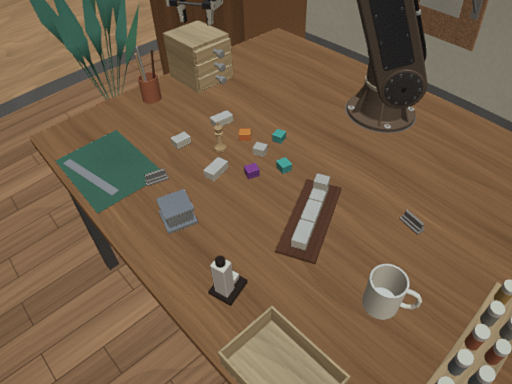

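View pics/top0.png

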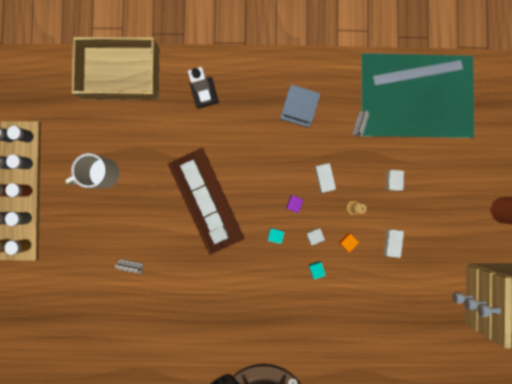

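View pics/wrist0.png

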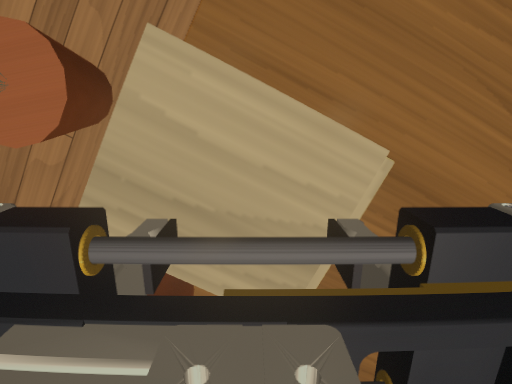

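```bash
cat > h.py <<'E'
from station import *
import cv2, numpy as np
from scipy.spatial.transform import Rotation as R
def rq(q): return R.from_quat([q[1],q[2],q[3],q[0]])
def K(f): return np.array([[f["fx"],0,f["cx"]],[0,f["fy"],f["cy"]],[0,0,1.]]), np.array([f["k1"],0,0,0,0.])
def cam(f,s=None):
    if "origin" in f: return f["origin"], rq(f["orientation"]).as_matrix()
    T=f["T_tool_cam"]; Rt=rq(s["ee_rot"]).as_matrix()
    return Rt@T[:3,3]+s["position"], Rt@T[:3,:3]
def pix2w(f,uv,z,s=None):
    o,M=cam(f,s); k,d=K(f)
    n=cv2.undistortPoints(np.array(uv,float).reshape(-1,1,2),k,d,criteria=(3,50,1e-9)).reshape(-1,2) if False else cv2.undistortPoints(np.array(uv,float).reshape(-1,1,2),k,d).reshape(-1,2)
    r=np.c_[n[:,0],-n[:,1],-np.ones(len(n))]@M.T
    return o+r*((z-o[2])/r[:,2])[:,None]
def w2pix(f,P,s=None):
    o,M=cam(f,s); k,d=K(f); c=(np.array(P,float).reshape(-1,3)-o)@M
    return cv2.projectPoints(c*[1,-1,-1],np.zeros(3),np.zeros(3),k,d)[0].reshape(-1,2)
def crop(img,x0,y0,x1,y1,sc,name):
    c=cv2.resize(img[y0:y1,x0:x1],None,fx=sc,fy=sc,interpolation=cv2.INTER_CUBIC); cv2.imwrite(name,c)
E
python3 - <<'E'
from h import *
f=grab_frame("top")
crop(f["image"],265,155,415,285,5,"pics/topA.png")
crop(f["image"],160,140,260,260,5,"pics/topB.png")
E
```

```text
(no output)
```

View pics/topA.png

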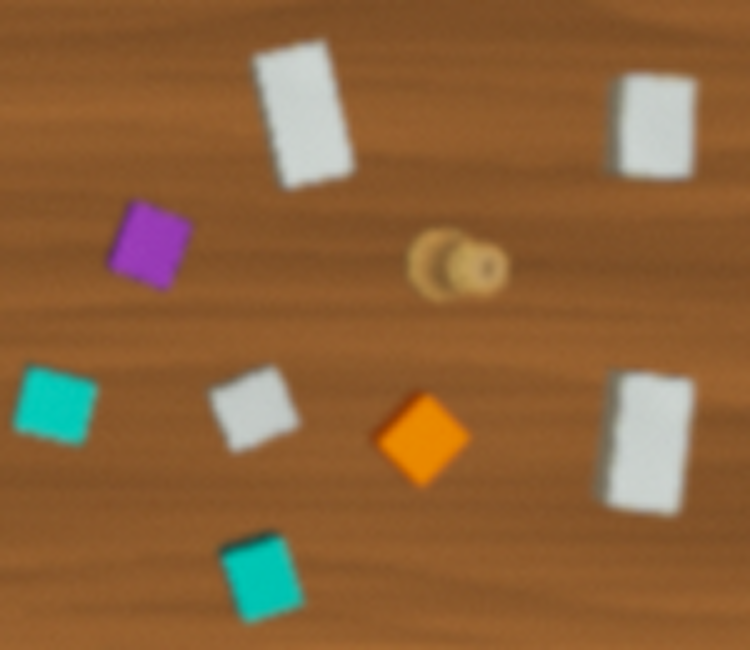

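View pics/topB.png

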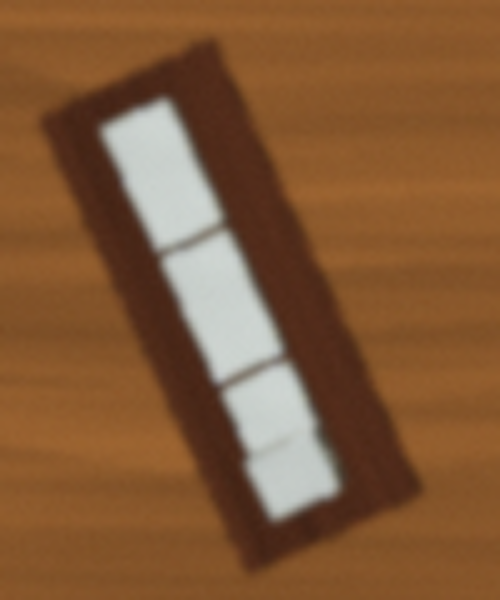

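```bash
python3 - <<'E'
from h import *
f=grab_frame("top")
def A(c,x0,y0): return [(x0+(x+.5)/5-.5,y0+(y+.5)/5-.5) for x,y in c]
def quad(n,c,z,x0=265,y0=155):
    P=pix2w(f,A(c,x0,y0),z)
    e=[P[1]-P[0],P[2]-P[1],P[2]-P[3],P[3]-P[0]]
    print(n,P.mean(0).round(4),"edges",[round(1000*np.linalg.norm(v),1) for v in e],"ang",[round(np.degrees(np.arctan2(v[1],v[0])),1) for v in e])
quad("A",[(254,57),(325,40),(355,170),(284,189)],.026)
quad("34",[(622,73),(696,78),(692,178),(618,177)],.026)
quad("B",[(616,372),(693,378),(680,514),(606,507)],.026)
quad("half",[(210,392),(277,368),(300,427),(235,452)],.026)
quad("wtop1+2",[(100,129),(167,98),(287,357),(221,386)],.036,160,140)
quad("start",[(245,464),(318,430),(342,492),(272,523)],.062,160,140)
quad("board",[(40,118),(215,38),(424,492),(252,574)],.01,160,140)
quad("purple",[(135,202),(193,222),(165,290),(108,267)],.026)
print(pix2w(f,[(353,208),(276,236),(317,270),(349,242)],.02))
E
```

```text
A [ 0.599  -0.1505  0.026 ] edges [np.float64(37.1), np.float64(67.6), np.float64(37.4), np.float64(68.5)] ang [np.float64(-76.0), np.float64(-166.7), np.float64(-74.6), np.float64(-166.9)]
34 [ 0.5943 -0.3307  0.026 ] edges [np.float64(38.2), np.float64(51.0), np.float64(38.1), np.float64(53.0)] ang [np.float64(-93.3), np.float64(177.7), np.float64(-90.3), np.float64(177.9)]
B [ 0.4336 -0.327   0.026 ] edges [np.float64(39.7), np.float64(69.3), np.float64(38.1), np.float64(68.6)] ang [np.float64(-94.1), np.float64(174.8), np.float64(-95.2), np.float64(176.0)]
half [ 0.4493 -0.1265  0.026 ] edges [np.float64(36.0), np.float64(32.0), np.float64(35.2), np.float64(32.8)] ang [np.float64(-70.0), np.float64(-158.3), np.float64(-68.7), np.float64(-156.9)]
wtop1+2 [0.5691 0.1693 0.036 ] edges [np.float64(36.9), np.float64(142.8), np.float64(36.0), np.float64(142.1)] ang [np.float64(-64.7), np.float64(-154.6), np.float64(-65.8), np.float64(-154.2)]
start [0.455  0.1153 0.062 ] edges [np.float64(39.0), np.float64(32.2), np.float64(37.1), np.float64(31.4)] ang [np.float64(-64.6), np.float64(-158.3), np.float64(-65.7), np.float64(-154.9)]
board [0.5377 0.1531 0.01  ] edges [np.float64(99.0), np.float64(257.0), np.float64(97.7), np.float64(258.6)] ang [np.float64(-64.9), np.float64(-154.8), np.float64(-64.1), np.float64(-154.5)]
purple [ 0.532  -0.0727  0.026 ] edges [np.float64(31.0), np.float64(37.2), np.float64(31.1), np.float64(35.6)] ang [np.float64(-108.6), np.float64(158.0), np.float64(-111.5), np.float64(157.8)]
[[ 0.52193669 -0.22242107  0.02      ]
 [ 0.44942271 -0.02651903  0.02      ]
 [ 0.36374338 -0.13144311  0.02      ]
 [ 0.43531706 -0.21265253  0.02      ]]
```

```bash
cat >> h.py <<'E'
def plan(p,yaw,s=None):
    """total increments: first turn to tool-x yaw (deg), pointing down, then shift in the new axes (shares)"""
    s=s or sense(); M=rq(s["ee_rot"])
    a=np.radians(yaw); x=np.array([np.cos(a),np.sin(a),0]); z=np.array([0,0,-1.]); G=np.c_[x,np.cross(z,x),z]
    w=(M.inv()*R.from_matrix(G)).as_rotvec(); d=G.T@(np.array(p)-s["position"])
    xx=M.as_matrix()[:,0]
    print("t",round(s["time"],2),"pos",s["position"].round(4),"yaw",round(np.degrees(np.arctan2(xx[1],xx[0])),2),"F",s["contact_force"].round(1),"g",round(s["gripper_width"],3))
    print("turn shares",(w/np.pi*2).round(4)," shift shares",(d/.5).round(4), " rows>=",round(np.linalg.norm(d)/.0417,1),round(np.degrees(np.linalg.norm(w))/7.16,1))
E
python3 -c "
from h import *
plan([.4336,-.327,.226],85.4)"
```

```text
t 0.25 pos [ 0.303  -0.6029  0.2371] yaw 116.68 F [-0.2 -0.4 -0.1] g 0.998
turn shares [-2.000e-04 -5.000e-04  3.476e-01]  shift shares [0.571  0.216  0.0222]  rows>= 7.3 4.4
```

Emit:
move_arm([
  {"wz": 0.0695, "grip": 0.7},
  {"wz": 0.0695, "grip": 0.7},
  {"wz": 0.0695, "grip": 0.7},
  {"wz": 0.0695, "grip": 0.7},
  {"wz": 0.0695, "grip": 0.7},
])

```text
validation failed for argument at $.in...
```

Emit:
move_arm([
  {"tx": 0.0714, "ty": 0.027},
  {"tx": 0.0714, "ty": 0.027},
  {"tx": 0.0714, "ty": 0.027},
  {"tx": 0.0714, "ty": 0.027},
  {"tx": 0.0714, "ty": 0.027, "tz": 0.004},
  {"tx": 0.0714, "ty": 0.027, "tz": 0.006},
  {"tx": 0.0714, "ty": 0.027, "tz": 0.006},
  {"tx": 0.0714, "ty": 0.027, "tz": 0.006},
  {},
  {},
  {},
])

```text
validation failed for argument at $.in...
```

```bash
python3 - <<'E'
from h import *
plan([.4336,-.327,.226],85.4)
s=sense();f=grab_frame("wrist");cv2.imwrite("pics/w1.png",f["image"])
o,M=cam(f,s); print(o)
for n,p in [("B",[.4336,-.327,.026])]: print(w2pix(f,p,s))
E
```

```text
t 0.25 pos [ 0.303  -0.6029  0.2371] yaw 116.68 F [-0.2 -0.4 -0.1] g 0.998
turn shares [-2.000e-04 -5.000e-04  3.476e-01]  shift shares [0.571  0.216  0.0222]  rows>= 7.3 4.4
[ 0.24392381 -0.6325918   0.38281806]
[[377.81622099 332.13800351]]
```

View pics/w1.png

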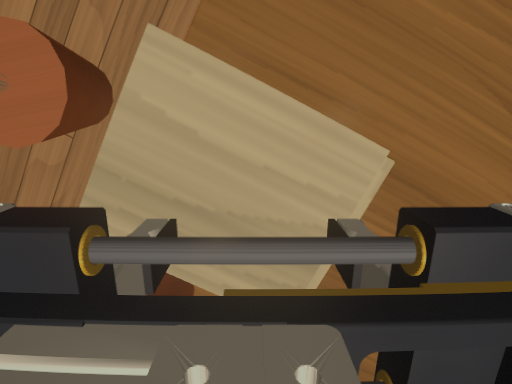

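Emit:
move_arm([
  {"tx": 0, "ty": 0, "tz": 0, "wx": 0, "wy": 0, "wz": 0.0695, "grip": 0.7},
  {"tx": 0, "ty": 0, "tz": 0, "wx": 0, "wy": 0, "wz": 0.0695, "grip": 0.7},
  {"tx": 0, "ty": 0, "tz": 0, "wx": 0, "wy": 0, "wz": 0.0695, "grip": 0.7},
  {"tx": 0, "ty": 0, "tz": 0, "wx": 0, "wy": 0, "wz": 0.0695, "grip": 0.7},
  {"tx": 0, "ty": 0, "tz": 0, "wx": 0, "wy": 0, "wz": 0.0695, "grip": 0.7},
])

```text
time: 0.72
position: [0.3031, -0.603, 0.2375]
ee_rot: [-0.0, 0.737, 0.676, 0.0]
contact_force: [-0.4, 0.1, -0.1]
gripper_width: 0.717
```

Emit:
move_arm([
  {"tx": 0.0714, "ty": 0.027, "tz": 0, "wx": 0, "wy": 0, "wz": 0, "grip": 0.7},
  {"tx": 0.0714, "ty": 0.027, "tz": 0, "wx": 0, "wy": 0, "wz": 0, "grip": 0.7},
  {"tx": 0.0714, "ty": 0.027, "tz": 0, "wx": 0, "wy": 0, "wz": 0, "grip": 0.7},
  {"tx": 0.0714, "ty": 0.027, "tz": 0, "wx": 0, "wy": 0, "wz": 0, "grip": 0.7},
  {"tx": 0.0714, "ty": 0.027, "tz": 0.004, "wx": 0, "wy": 0, "wz": 0, "grip": 0.7},
  {"tx": 0.0714, "ty": 0.027, "tz": 0.006, "wx": 0, "wy": 0, "wz": 0, "grip": 0.7},
  {"tx": 0.0714, "ty": 0.027, "tz": 0.006, "wx": 0, "wy": 0, "wz": 0, "grip": 0.7},
  {"tx": 0.0714, "ty": 0.027, "tz": 0.006, "wx": 0, "wy": 0, "wz": 0, "grip": 0.7},
  {"tx": 0, "ty": 0, "tz": 0, "wx": 0, "wy": 0, "wz": 0, "grip": 0.7},
  {"tx": 0, "ty": 0, "tz": 0, "wx": 0, "wy": 0, "wz": 0, "grip": 0.7},
  {"tx": 0, "ty": 0, "tz": 0, "wx": 0, "wy": 0, "wz": 0, "grip": 0.7},
])

```text
time: 1.63
position: [0.4338, -0.3269, 0.2267]
ee_rot: [0.0, 0.734, 0.679, -0.0]
contact_force: [-0.2, -0.8, -0.1]
gripper_width: 0.701
```

```bash
python3 - <<'E'
from h import *
plan([.4336,-.327,.226],85.4)
s=sense();f=grab_frame("wrist");cv2.imwrite("pics/w2.png",f["image"])
for n,p in [("B",[.4336,-.327,.026])]: print(w2pix(f,p,s))
E
```

```text
t 1.63 pos [ 0.4338 -0.3269  0.2267] yaw 85.48 F [-0.2 -0.8 -0.1] g 0.701
turn shares [0.0001 0.0001 0.0009]  shift shares [-0.0003 -0.0004  0.0015]  rows>= 0.0 0.0
[[251.60083273 173.56827472]]
```

View pics/w2.png

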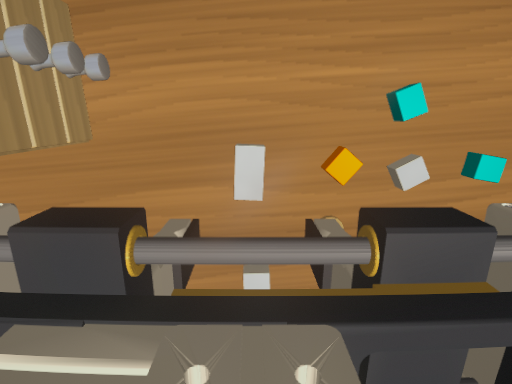

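```bash
cat >> h.py <<'E'
def rect(f,s,z,near,big=6):
    """white top-face rectangle around pixel 'near', fitted on a brightness mask in world coords at height z"""
    g=cv2.resize(f["image"],None,fx=big,fy=big,interpolation=cv2.INTER_CUBIC)
    m=((g.min(2)>THR)).astype(np.uint8)
    n,l=cv2.connectedComponents(m); k=l[int(near[1]*big),int(near[0]*big)]
    c=max(cv2.findContours((l==k).astype(np.uint8),cv2.RETR_EXTERNAL,cv2.CHAIN_APPROX_NONE)[0],key=len).reshape(-1,2)
    P=pix2w(f,(c+.5)/big-.5,z,s)[:,:2]
    (cx,cy),(w,h),a=cv2.minAreaRect((P*1000).astype(np.float32))
    return (round(cx,2),round(cy,2)),(round(w,1),round(h,1)),round(a,2), cv2.boxPoints(((cx,cy),(w,h),a)).round(1).tolist()
THR=140
E
python3 - <<'E'
from h import *
s=sense();f=grab_frame("wrist")
im=f["image"]; crop(im,220,130,290,215,8,"pics/w2c.png")
print(im[173,225:275].tolist()[::4]); print(im[135:210,250].min(1).tolist())
for t in (110,130,150):
    import h; h.THR=t; print(t,h.rect(f,s,.026,(250,173)))
E
```

```text
[[65, 114, 157], [65, 112, 157], [67, 113, 158], [195, 198, 198], [195, 198, 197], [195, 198, 197], [194, 198, 197], [193, 197, 196], [192, 196, 196], [192, 196, 196], [74, 117, 158], [75, 118, 158], [77, 119, 160]]
[62, 61, 60, 61, 61, 60, 59, 60, 67, 86, 120, 171, 196, 196, 196, 196, 196, 196, 196, 196, 196, 196, 196, 196, 196, 196, 196, 196, 196, 196, 196, 195, 195, 195, 194, 194, 195, 194, 194, 194, 193, 193, 193, 193, 192, 191, 192, 191, 191, 191, 191, 191, 191, 191, 190, 191, 190, 190, 191, 190, 189, 189, 188, 188, 178, 135, 79, 78, 79, 78, 77, 77, 76, 75, 75]
110 ((432.68, -330.4), (36.9, 69.0), 83.49, [[396.29998779296875, -344.79998779296875], [464.8999938964844, -352.70001220703125], [469.1000061035156, -316.0], [400.5, -308.1000061035156]])
130 ((432.76, -330.34), (36.2, 68.1), 83.35, [[396.79998779296875, -344.3999938964844], [464.5, -352.29998779296875], [468.70001220703125, -316.29998779296875], [401.0, -308.3999938964844]])
150 ((432.71, -330.42), (35.7, 67.4), 83.19, [[397.1000061035156, -344.20001220703125], [464.1000061035156, -352.20001220703125], [468.29998779296875, -316.70001220703125], [401.3999938964844, -308.70001220703125]])
```

View pics/w2c.png

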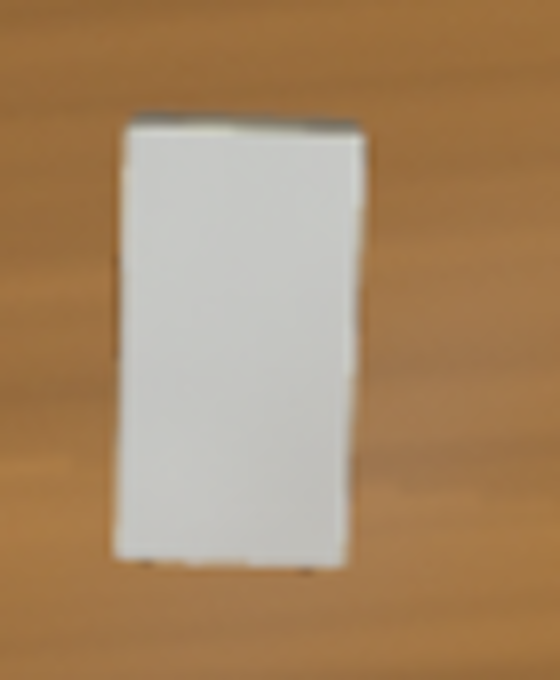

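```bash
python3 -c "
from h import *
plan([.4327,-.3304,.016],83.4)"
```

```text
t 1.73 pos [ 0.4333 -0.3278  0.2266] yaw 85.36 F [-0.1  0.   0.4] g 0.702
turn shares [0.     0.0001 0.0218]  shift shares [-0.0054 -0.0006  0.4212]  rows>= 5.1 0.3
```

Emit:
move_arm([
  {"tx": 0, "ty": 0, "tz": 0, "wx": 0, "wy": 0, "wz": 0.022, "grip": 0.7},
  {"tx": -0.0054, "ty": -0.0006, "tz": 0.075, "wx": 0, "wy": 0, "wz": 0, "grip": 0.7},
  {"tx": 0, "ty": 0, "tz": 0.075, "wx": 0, "wy": 0, "wz": 0, "grip": 0.7},
  {"tx": 0, "ty": 0, "tz": 0.075, "wx": 0, "wy": 0, "wz": 0, "grip": 0.7},
  {"tx": 0, "ty": 0, "tz": 0.075, "wx": 0, "wy": 0, "wz": 0, "grip": 0.7},
  {"tx": 0, "ty": 0, "tz": 0.06, "wx": 0, "wy": 0, "wz": 0, "grip": 0.7},
  {"tx": 0, "ty": 0, "tz": 0.04, "wx": 0, "wy": 0, "wz": 0, "grip": 0.7},
  {"tx": 0, "ty": 0, "tz": 0.021, "wx": 0, "wy": 0, "wz": 0, "grip": 0.7},
  {"tx": 0, "ty": 0, "tz": 0, "wx": 0, "wy": 0, "wz": 0, "grip": 0.7},
  {"tx": 0, "ty": 0, "tz": 0, "wx": 0, "wy": 0, "wz": 0, "grip": 0.7},
])

```text
time: 2.57
position: [0.433, -0.3305, 0.0163]
ee_rot: [-0.0, 0.747, 0.665, -0.0]
contact_force: [-0.6, -0.9, 0.3]
gripper_width: 0.701
```

Emit:
move_arm([
  {"tx": 0, "ty": 0, "tz": 0, "wx": 0, "wy": 0, "wz": 0, "grip": 0.3},
  {"tx": 0, "ty": 0, "tz": 0, "wx": 0, "wy": 0, "wz": 0, "grip": 0.3},
  {"tx": 0, "ty": 0, "tz": 0, "wx": 0, "wy": 0, "wz": 0, "grip": 0.3},
  {"tx": 0, "ty": 0, "tz": 0, "wx": 0, "wy": 0, "wz": 0, "grip": 0.3},
  {"tx": 0, "ty": 0, "tz": 0, "wx": 0, "wy": 0, "wz": 0, "grip": 0.3},
  {"tx": 0, "ty": 0, "tz": 0, "wx": 0, "wy": 0, "wz": 0, "grip": 0.3},
], newtons=20)

```text
time: 3.07
position: [0.4336, -0.3298, 0.017]
ee_rot: [0.001, 0.746, 0.666, 0.0]
contact_force: [-0.1, 0.8, 6.7]
gripper_width: 0.409
```

```bash
python3 - <<'E'
from h import *
plan([.4327,-.3304,.226],83.4)
plan([.545,.155,.236],115.4)
f=grab_frame("top"); crop(f["image"],340,180,440,280,6,"pics/g1.png")
E
```

```text
t 3.07 pos [ 0.4336 -0.3298  0.017 ] yaw 83.46 F [-0.1  0.8  6.7] g 0.409
turn shares [0.0009 0.0003 0.0006]  shift shares [-0.0013 -0.0016 -0.4181]  rows>= 5.0 0.0
t 3.07 pos [ 0.4336 -0.3298  0.017 ] yaw 83.46 F [-0.1  0.8  6.7] g 0.409
turn shares [ 0.0007  0.0005 -0.3549]  shift shares [ 0.7804  0.6173 -0.4381]  rows>= 13.0 4.5
```

View pics/g1.png

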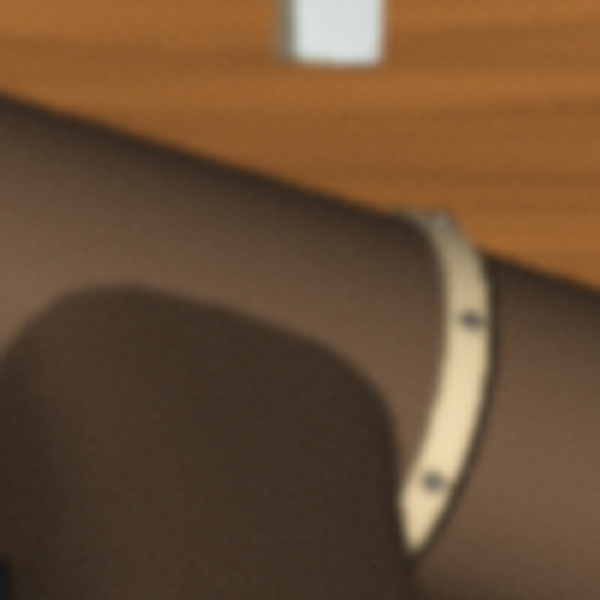

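Emit:
move_arm([
  {"tx": 0, "ty": 0, "tz": -0.03, "wx": 0, "wy": 0, "wz": 0, "grip": 0.3},
  {"tx": 0, "ty": 0, "tz": -0.07, "wx": 0, "wy": 0, "wz": 0, "grip": 0.3},
  {"tx": 0, "ty": 0, "tz": -0.07, "wx": 0, "wy": 0, "wz": 0, "grip": 0.3},
  {"tx": 0, "ty": 0, "tz": -0.07, "wx": 0, "wy": 0, "wz": 0, "grip": 0.3},
  {"tx": 0, "ty": 0, "tz": -0.07, "wx": 0, "wy": 0, "wz": 0, "grip": 0.3},
  {"tx": 0, "ty": 0, "tz": -0.07, "wx": 0, "wy": 0, "wz": 0, "grip": 0.3},
  {"tx": 0, "ty": 0, "tz": -0.07, "wx": 0, "wy": 0, "wz": -0.071, "grip": 0.3},
  {"tx": 0, "ty": 0, "tz": 0, "wx": 0, "wy": 0, "wz": -0.071, "grip": 0.3},
  {"tx": 0, "ty": 0, "tz": 0, "wx": 0, "wy": 0, "wz": -0.071, "grip": 0.3},
  {"tx": 0, "ty": 0, "tz": 0, "wx": 0, "wy": 0, "wz": -0.071, "grip": 0.3},
  {"tx": 0, "ty": 0, "tz": 0, "wx": 0, "wy": 0, "wz": -0.071, "grip": 0.3},
], newtons=25)

```text
time: 4.03
position: [0.4328, -0.3294, 0.2413]
ee_rot: [0.0, 0.532, 0.847, 0.0]
contact_force: [0.3, 0.1, -0.2]
gripper_width: 0.408
```

```bash
python3 - <<'E'
from h import *
plan([.583,.1746,.246],115.4)
E
```

```text
t 4.03 pos [ 0.4328 -0.3294  0.2413] yaw 115.7 F [ 0.3  0.1 -0.2] g 0.408
turn shares [0.0003 0.     0.0033]  shift shares [ 0.7817  0.7038 -0.0094]  rows>= 12.6 0.0
```

Emit:
move_arm([
  {"tx": 0.0558, "ty": 0.0503, "tz": -0.009, "wx": 0, "wy": 0, "wz": 0, "grip": 0.3},
  {"tx": 0.0558, "ty": 0.0503, "tz": 0, "wx": 0, "wy": 0, "wz": 0, "grip": 0.3},
  {"tx": 0.0558, "ty": 0.0503, "tz": 0, "wx": 0, "wy": 0, "wz": 0, "grip": 0.3},
  {"tx": 0.0558, "ty": 0.0503, "tz": 0, "wx": 0, "wy": 0, "wz": 0, "grip": 0.3},
  {"tx": 0.0558, "ty": 0.0503, "tz": 0, "wx": 0, "wy": 0, "wz": 0, "grip": 0.3},
  {"tx": 0.0558, "ty": 0.0503, "tz": 0, "wx": 0, "wy": 0, "wz": 0, "grip": 0.3},
  {"tx": 0.0558, "ty": 0.0503, "tz": 0, "wx": 0, "wy": 0, "wz": 0, "grip": 0.3},
  {"tx": 0.0558, "ty": 0.0503, "tz": 0, "wx": 0, "wy": 0, "wz": 0, "grip": 0.3},
  {"tx": 0.0558, "ty": 0.0503, "tz": 0, "wx": 0, "wy": 0, "wz": 0, "grip": 0.3},
  {"tx": 0.0558, "ty": 0.0503, "tz": 0, "wx": 0, "wy": 0, "wz": 0, "grip": 0.3},
  {"tx": 0.0558, "ty": 0.0503, "tz": 0, "wx": 0, "wy": 0, "wz": 0, "grip": 0.3},
  {"tx": 0.0558, "ty": 0.0503, "tz": 0, "wx": 0, "wy": 0, "wz": 0, "grip": 0.3},
])

```text
time: 5.03
position: [0.562, 0.1042, 0.2457]
ee_rot: [-0.0, 0.534, 0.845, 0.0]
contact_force: [0.7, 0.0, -0.4]
gripper_width: 0.405
```

Emit:
move_arm([
  {"tx": 0.0558, "ty": 0.0503, "tz": 0, "wx": 0, "wy": 0, "wz": 0, "grip": 0.3},
  {"tx": 0.0558, "ty": 0.0503, "tz": 0, "wx": 0, "wy": 0, "wz": 0.003, "grip": 0.3},
  {"tx": 0, "ty": 0, "tz": 0, "wx": 0, "wy": 0, "wz": 0, "grip": 0.3},
  {"tx": 0, "ty": 0, "tz": 0, "wx": 0, "wy": 0, "wz": 0, "grip": 0.3},
  {"tx": 0, "ty": 0, "tz": 0, "wx": 0, "wy": 0, "wz": 0, "grip": 0.3},
])

```text
time: 5.45
position: [0.5832, 0.1743, 0.2451]
ee_rot: [-0.0, 0.536, 0.844, -0.001]
contact_force: [-0.3, -0.2, -1.0]
gripper_width: 0.409
```

```bash
python3 - <<'E'
from h import *
plan([.583,.1746,.246],115.4)
s=sense();f=grab_frame("wrist");cv2.imwrite("pics/w3.png",f["image"])
E
```

```text
t 5.45 pos [0.5832 0.1743 0.2451] yaw 115.16 F [-0.3 -0.2 -1. ] g 0.409
turn shares [-0.0008  0.     -0.0027]  shift shares [ 0.0007 -0.0001 -0.0019]  rows>= 0.0 0.0
```

View pics/w3.png

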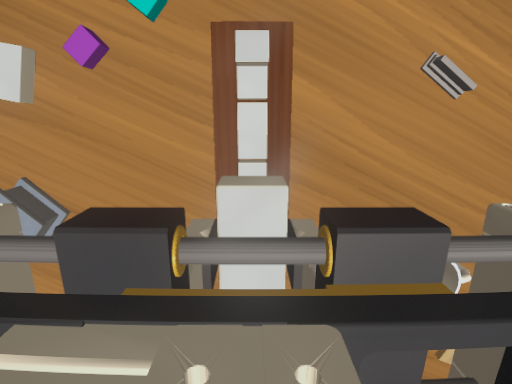

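```bash
python3 - <<'E'
from h import *
s=sense();f=grab_frame("wrist");im=f["image"]
crop(im,200,15,305,190,4,"pics/w3c.png")
np.save("w3s.npy",s["position"])
print([(r,int(im[r,252].min())) for r in range(22,176)])
for r in (50,75,115,130,150): print(r,[(c,int(im[r,c].min())) for c in list(range(230,242))+list(range(262,275))])
E
```

```text
[(22, 50), (23, 51), (24, 53), (25, 54), (26, 54), (27, 55), (28, 55), (29, 56), (30, 182), (31, 192), (32, 191), (33, 191), (34, 192), (35, 192), (36, 192), (37, 193), (38, 193), (39, 193), (40, 193), (41, 193), (42, 194), (43, 194), (44, 194), (45, 194), (46, 194), (47, 193), (48, 193), (49, 193), (50, 194), (51, 193), (52, 194), (53, 193), (54, 193), (55, 194), (56, 194), (57, 195), (58, 194), (59, 193), (60, 194), (61, 183), (62, 103), (63, 104), (64, 102), (65, 115), (66, 168), (67, 200), (68, 200), (69, 200), (70, 200), (71, 200), (72, 200), (73, 200), (74, 200), (75, 200), (76, 199), (77, 199), (78, 200), (79, 200), (80, 200), (81, 200), (82, 201), (83, 201), (84, 201), (85, 202), (86, 202), (87, 202), (88, 202), (89, 203), (90, 202), (91, 202), (92, 202), (93, 202), (94, 202), (95, 201), (96, 201), (97, 199), (98, 158), (99, 113), (100, 59), (101, 49), (102, 140), (103, 199), (104, 202), (105, 202), (106, 202), (107, 202), (108, 201), (109, 202), (110, 202), (111, 201), (112, 202), (113, 202), (114, 201), (115, 202), (116, 202), (117, 201), (118, 202), (119, 202), (120, 202),
[... 1415 characters left out ...]
, 202), (265, 202), (266, 201), (267, 149), (268, 69), (269, 48), (270, 47), (271, 47), (272, 46), (273, 46), (274, 46)]
130 [(230, 55), (231, 55), (232, 55), (233, 56), (234, 55), (235, 55), (236, 54), (237, 71), (238, 169), (239, 199), (240, 201), (241, 201), (262, 200), (263, 200), (264, 200), (265, 201), (266, 199), (267, 139), (268, 52), (269, 51), (270, 49), (271, 50), (272, 49), (273, 49), (274, 50)]
150 [(230, 57), (231, 58), (232, 58), (233, 58), (234, 58), (235, 58), (236, 57), (237, 57), (238, 168), (239, 198), (240, 201), (241, 201), (262, 198), (263, 198), (264, 198), (265, 199), (266, 201), (267, 146), (268, 57), (269, 58), (270, 58), (271, 58), (272, 57), (273, 57), (274, 59)]
```

View pics/w3c.png

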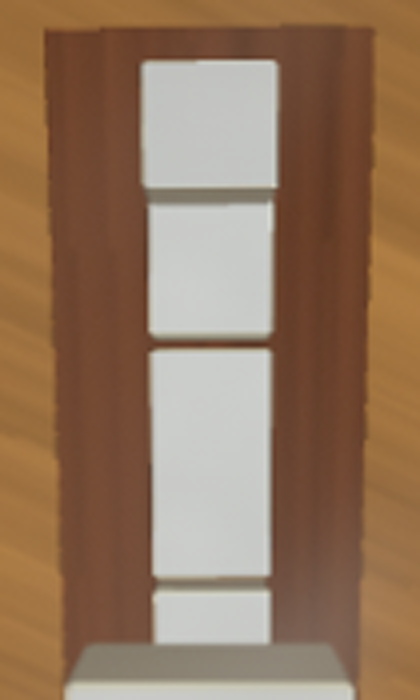

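```bash
python3 - <<'E'
from h import *
s=sense();f=grab_frame("wrist");print(s["position"],np.load("w3s.npy"))
L=pix2w(f,[(237.55,130),(237.5,150),(237.2,115),(236.75,75)],.036,s)[:,:2]
Rr=pix2w(f,[(267.17,130),(267.25,150),(267.35,115),(267.65,75)],.036,s)[:,:2]
def line(P): 
    vx,vy,x,y=cv2.fitLine(P.astype(np.float32),2,0,0,0).ravel(); return np.degrees(np.arctan2(vy,vx))
print("ang",line(L),line(Rr)); mid=(L+Rr)/2; print("mid ang",line(mid),"width",np.linalg.norm(L-Rr,axis=1))
st=pix2w(f,[(235,50),(269,50)],.062,s); 
for a in (25.4,line(mid)%180):
    u=np.array([np.cos(np.radians(a)),np.sin(np.radians(a))]); n=np.array([-u[1],u[0]])
    P=pix2w(f,[(252,29.55),(252,61.6)],.062,s)[:,:2]; Q=pix2w(f,[(252,98.3),(252,101.85),(252,158.9),(252,162.2)],.036,s)[:,:2]
    X=np.r_[P@u,Q@u]*1000-np.array([-106,-74,-38,-34,34,38]); 
    print(a,"origin along u:",X.round(2),"across n:",((mid@n)*1000).round(2), "starter n",(st[:,:2]@n*1000).round(2))
    o=u*np.mean(X[2:])/1000+n*np.mean(mid@n); print("origin",o)
E
```

```text
[0.58334091 0.17336595 0.24562733] [0.58323676 0.17371102 0.24535633]
ang 25.135029 25.45397
mid ang 25.29442 width [0.03564483 0.03636829 0.03587354 0.03573452]
25.4 origin along u: [551.3  550.86 550.84 550.87 550.47 550.56] across n: [-92.42 -92.5  -92.44 -92.33] starter n [-110.41  -74.56]
origin [0.53709799 0.15271722]
25.29442 origin along u: [551.47 551.03 551.01 551.04 550.64 550.73] across n: [-91.41 -91.45 -91.46 -91.44] starter n [-109.55  -73.71]
origin [0.53711068 0.15269219]
```

```bash
python3 - <<'E'
from h import *
f=grab_frame("wrist");im=f["image"]
print([(r,int(im[r,252].min())) for r in range(174,192)])
print([(c,int(im[200,c].min())) for c in list(range(212,224))+list(range(282,294))])
crop(im,200,165,305,300,5,"pics/held.png")
T=f["T_tool_cam"]; s0=dict(position=np.zeros(3),ee_rot=np.array([1,0,0,0]))
for r in (184,185,186): print(r,pix2w(f,[(252,r)],-.010,s0))
u=np.array([np.cos(np.radians(25.3)),np.sin(np.radians(25.3))]);o=np.array([.5371,.1527])
for x in (-36,36,90): print(x,o+u*x/1000)
plan([*(o-u*.036),.090],115.3)
E
```

```text
[(174, 199), (175, 185), (176, 131), (177, 114), (178, 114), (179, 116), (180, 117), (181, 118), (182, 118), (183, 118), (184, 121), (185, 146), (186, 178), (187, 188), (188, 195), (189, 197), (190, 197), (191, 197)]
[(212, 71), (213, 72), (214, 72), (215, 73), (216, 135), (217, 171), (218, 189), (219, 197), (220, 198), (221, 198), (222, 198), (223, 199), (282, 199), (283, 200), (284, 200), (285, 200), (286, 196), (287, 188), (288, 132), (289, 68), (290, 75), (291, 76), (292, 77), (293, 76)]
184 [[ 0.00028258 -0.03521329 -0.01      ]]
185 [[ 0.00028307 -0.03472038 -0.01      ]]
186 [[ 0.00028357 -0.03422662 -0.01      ]]
-36 [0.50455303 0.13731512]
36 [0.56964697 0.16808488]
90 [0.61846743 0.19116221]
t 5.65 pos [0.5835 0.1732 0.2459] yaw 115.05 F [-0.3 -0.2 -1.4] g 0.409
turn shares [ 0.0002 -0.0001 -0.0028]  shift shares [ 0.0027 -0.1734  0.3118]  rows>= 4.3 0.0
```

View pics/held.png

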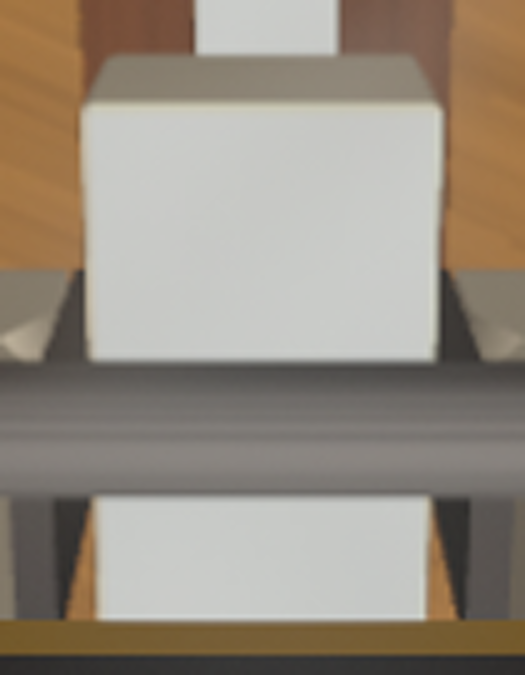

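Emit:
move_arm([
  {"tx": 0.0025, "ty": -0.0575, "tz": 0, "wx": 0, "wy": 0, "wz": -0.0025, "grip": 0.3},
  {"tx": 0, "ty": -0.0575, "tz": 0, "wx": 0, "wy": 0, "wz": 0, "grip": 0.3},
  {"tx": 0, "ty": -0.0575, "tz": 0, "wx": 0, "wy": 0, "wz": 0, "grip": 0.3},
  {"tx": 0, "ty": 0, "tz": 0.075, "wx": 0, "wy": 0, "wz": 0, "grip": 0.3},
  {"tx": 0, "ty": 0, "tz": 0.075, "wx": 0, "wy": 0, "wz": 0, "grip": 0.3},
  {"tx": 0, "ty": 0, "tz": 0.075, "wx": 0, "wy": 0, "wz": 0, "grip": 0.3},
  {"tx": 0, "ty": 0, "tz": 0.06, "wx": 0, "wy": 0, "wz": 0, "grip": 0.3},
  {"tx": 0, "ty": 0, "tz": 0.04, "wx": 0, "wy": 0, "wz": 0, "grip": 0.3},
  {"tx": 0, "ty": 0, "tz": 0, "wx": 0, "wy": 0, "wz": 0, "grip": 0.3},
  {"tx": 0, "ty": 0, "tz": 0, "wx": 0, "wy": 0, "wz": 0, "grip": 0.3},
  {"tx": 0, "ty": 0, "tz": 0, "wx": 0, "wy": 0, "wz": 0, "grip": 0.3},
])

```text
time: 6.57
position: [0.5062, 0.1386, 0.0847]
ee_rot: [0.001, 0.535, 0.845, 0.001]
contact_force: [0.6, 0.8, -1.0]
gripper_width: 0.408
```

```bash
python3 - <<'E'
from h import *
for i in range(3):
    plan([.5050,.1375,.052],115.3); f=grab_frame("wrist")
s=sense(); f=grab_frame("wrist"); crop(f["image"],180,0,330,200,4,"pics/p1.png")
im=f["image"];print([(r,int(im[r,252].min())) for r in range(60,192)])
E
```

```text
t 6.57 pos [0.5062 0.1386 0.0847] yaw 115.33 F [ 0.6  0.8 -1. ] g 0.408
turn shares [0.0014 0.     0.0003]  shift shares [-0.001  -0.0031  0.0653]  rows>= 0.8 0.0
t 6.62 pos [0.5064 0.1389 0.085 ] yaw 115.34 F [ 0.6  0.3 -1.5] g 0.407
turn shares [ 0.002  -0.0001  0.0004]  shift shares [-0.0014 -0.0037  0.066 ]  rows>= 0.8 0.0
t 6.67 pos [0.5063 0.139  0.085 ] yaw 115.34 F [ 0.8 -0.3 -1.5] g 0.41
turn shares [ 0.0022 -0.0002  0.0004]  shift shares [-0.0016 -0.0037  0.066 ]  rows>= 0.8 0.0
[(60, 63), (61, 62), (62, 62), (63, 62), (64, 62), (65, 61), (66, 62), (67, 60), (68, 59), (69, 59), (70, 59), (71, 60), (72, 58), (73, 60), (74, 60), (75, 53), (76, 41), (77, 44), (78, 45), (79, 45), (80, 44), (81, 44), (82, 44), (83, 46), (84, 45), (85, 46), (86, 46), (87, 46), (88, 45), (89, 47), (90, 46), (91, 47), (92, 47), (93, 45), (94, 45), (95, 47), (96, 47), (97, 46), (98, 47), (99, 48), (100, 46), (101, 48), (102, 48), (103, 48), (104, 48), (105, 49), (106, 50), (107, 107), (108, 182), (109, 195), (110, 201), (111, 200), (112, 200), (113, 201), (114, 201), (115, 201), (116, 201), (117, 20
[... 191 characters left out ...]
02), (134, 202), (135, 202), (136, 201), (137, 201), (138, 201), (139, 201), (140, 201), (141, 201), (142, 201), (143, 201), (144, 201), (145, 201), (146, 201), (147, 200), (148, 201), (149, 201), (150, 201), (151, 200), (152, 201), (153, 201), (154, 200), (155, 200), (156, 200), (157, 200), (158, 200), (159, 200), (160, 199), (161, 195), (162, 184), (163, 189), (164, 204), (165, 204), (166, 204), (167, 204), (168, 204), (169, 204), (170, 204), (171, 203), (172, 203), (173, 203), (174, 203), (175, 189), (176, 137), (177, 121), (178, 122), (179, 124), (180, 124), (181, 124), (182, 125), (183, 125), (184, 129), (185, 154), (186, 184), (187, 194), (188, 200), (189, 203), (190, 203), (191, 203)]
```

View pics/p1.png

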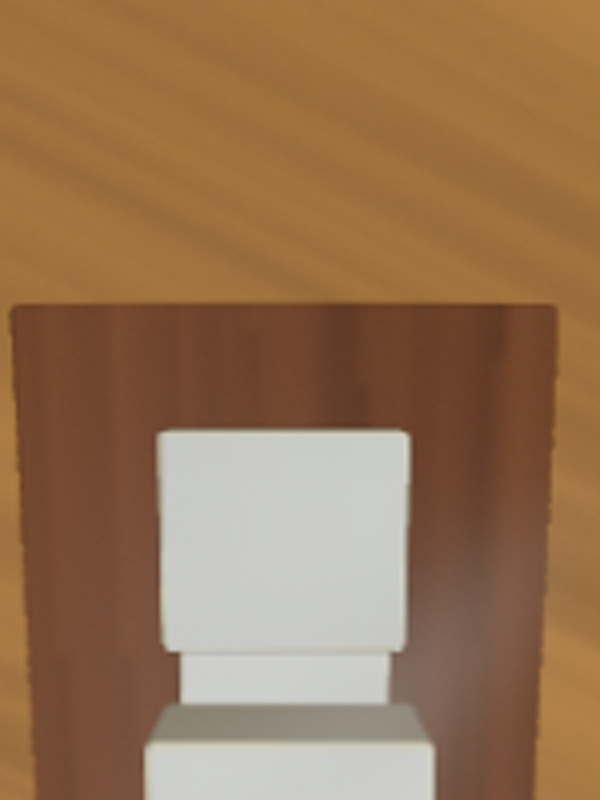

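```bash
cat > rel.py <<'E'
from h import *
def relwall(f,uv,z):
    "pixel -> tool xy at plane tool z"
    s0=dict(position=np.zeros(3),ee_rot=np.array([1,0,0,0])); return pix2w(f,uv,z,s0)[:,:2]*1000
E
python3 - <<'E'
from rel import *
f=grab_frame("wrist"); im=f["image"]; s=sense(); tz=s["position"][2]
print([(c,int(im[120,c].min())) for c in list(range(214,226))+list(range(276,288))])
print([(c,int(im[150,c].min())) for c in list(range(214,226))+list(range(276,288))])
print([(c,int(im[195,c].min())) for c in list(range(212,222))+list(range(284,294))])
print("starter outer/inner tool xy",relwall(f,[(252,107.2),(252,162)],tz-.062).round(2))
print("brick near edge", relwall(f,[(252,185.3)],-.010).round(2))
plan([.505,.1375,.052],115.3)
E
```

```text
[(214, 55), (215, 53), (216, 53), (217, 53), (218, 54), (219, 117), (220, 167), (221, 192), (222, 199), (223, 199), (224, 199), (225, 199), (276, 201), (277, 202), (278, 202), (279, 202), (280, 198), (281, 166), (282, 95), (283, 48), (284, 49), (285, 46), (286, 48), (287, 46)]
[(214, 60), (215, 61), (216, 61), (217, 62), (218, 62), (219, 63), (220, 154), (221, 188), (222, 197), (223, 199), (224, 200), (225, 200), (276, 199), (277, 199), (278, 199), (279, 196), (280, 193), (281, 137), (282, 72), (283, 72), (284, 72), (285, 73), (286, 74), (287, 75)]
[(212, 62), (213, 63), (214, 64), (215, 64), (216, 145), (217, 180), (218, 197), (219, 203), (220, 204), (221, 203), (284, 204), (285, 204), (286, 201), (287, 199), (288, 145), (289, 72), (290, 70), (291, 70), (292, 68), (293, 67)]
starter outer/inner tool xy [[  0.27 -71.91]
 [  0.31 -41.01]]
brick near edge [[  0.28 -34.58]]
t 6.82 pos [0.5058 0.1389 0.0843] yaw 115.34 F [-0.4  0.  -0.7] g 0.409
turn shares [ 0.0015 -0.0003  0.0004]  shift shares [-0.0018 -0.0026  0.0647]  rows>= 0.8 0.0
```

Emit:
move_arm([
  {"tx": -0.0018, "ty": -0.0037, "tz": 0, "wx": 0.0015, "wy": 0, "wz": 0, "grip": 0.3},
  {"tx": 0, "ty": 0, "tz": 0.025, "wx": 0, "wy": 0, "wz": 0, "grip": 0.3},
  {"tx": 0, "ty": 0, "tz": 0.02, "wx": 0, "wy": 0, "wz": 0, "grip": 0.3},
  {"tx": 0, "ty": 0, "tz": 0.008, "wx": 0, "wy": 0, "wz": 0, "grip": 0.3},
  {"tx": 0, "ty": 0, "tz": 0.006, "wx": 0, "wy": 0, "wz": 0, "grip": 0.3},
  {"tx": 0, "ty": 0, "tz": 0, "wx": 0, "wy": 0, "wz": 0, "grip": 0.3},
  {"tx": 0, "ty": 0, "tz": 0, "wx": 0, "wy": 0, "wz": 0, "grip": 0.3},
  {"tx": 0, "ty": 0, "tz": 0, "wx": 0, "wy": 0, "wz": 0, "grip": 0.3},
])

```text
time: 7.48
position: [0.504, 0.1369, 0.0536]
ee_rot: [-0.001, 0.535, 0.845, -0.001]
contact_force: [0.1, 0.2, -0.8]
gripper_width: 0.405
```

```bash
python3 - <<'E'
from rel import *
f=grab_frame("wrist"); im=f["image"]; s=sense(); tz=s["position"][2]
plan([.505,.1375,.052],115.3)
crop(im,180,80,330,230,5,"pics/p2.png")
print([(r,int(im[r,252].min())) for r in range(100,192)])
for r in(135,160,195): print(r,[(c,int(im[r,c].min())) for c in list(range(208,224))+list(range(276,294))])
E
```

```text
t 7.53 pos [0.504  0.1369 0.0537] yaw 115.34 F [-0.2 -0.3 -0.3] g 0.41
turn shares [-0.0014  0.      0.0005]  shift shares [0.0001 0.0024 0.0033]  rows>= 0.0 0.0
[(100, 48), (101, 49), (102, 50), (103, 51), (104, 49), (105, 50), (106, 50), (107, 50), (108, 51), (109, 52), (110, 53), (111, 87), (112, 183), (113, 190), (114, 200), (115, 201), (116, 202), (117, 202), (118, 202), (119, 202), (120, 202), (121, 202), (122, 202), (123, 202), (124, 202), (125, 202), (126, 202), (127, 203), (128, 203), (129, 203), (130, 202), (131, 203), (132, 203), (133, 203), (134, 203), (135, 203), (136, 203), (137, 203), (138, 203), (139, 203), (140, 203), (141, 203), (142, 203), (143, 203), (144, 203), (145, 203), (146, 203), (147, 203), (148, 203), (149, 203), (150, 202), (151, 203), (152, 202), (153, 203), (154, 202), (155, 202), (156, 203), (157, 203), (158, 202), (159, 202), (160, 202), (161, 202), (162, 202), (163, 202), (164, 202), (165, 202), (166, 202), (167, 202), (168, 202), (169, 201), (170, 201), (171, 201), (172, 201), (173, 201), (174, 201), (175, 201), (176, 198), (177, 183), (178, 144), (
[... 659 characters left out ...]
71), (217, 193), (218, 199), (219, 200), (220, 201), (221, 201), (222, 201), (223, 201), (276, 200), (277, 200), (278, 200), (279, 200), (280, 199), (281, 199), (282, 199), (283, 198), (284, 198), (285, 198), (286, 198), (287, 194), (288, 192), (289, 143), (290, 95), (291, 94), (292, 95), (293, 94)]
195 [(208, 63), (209, 64), (210, 65), (211, 65), (212, 67), (213, 67), (214, 66), (215, 68), (216, 146), (217, 181), (218, 198), (219, 205), (220, 205), (221, 205), (222, 205), (223, 205), (276, 204), (277, 204), (278, 205), (279, 205), (280, 205), (281, 205), (282, 206), (283, 206), (284, 205), (285, 206), (286, 203), (287, 201), (288, 147), (289, 76), (290, 74), (291, 73), (292, 72), (293, 71)]
```

View pics/p2.png

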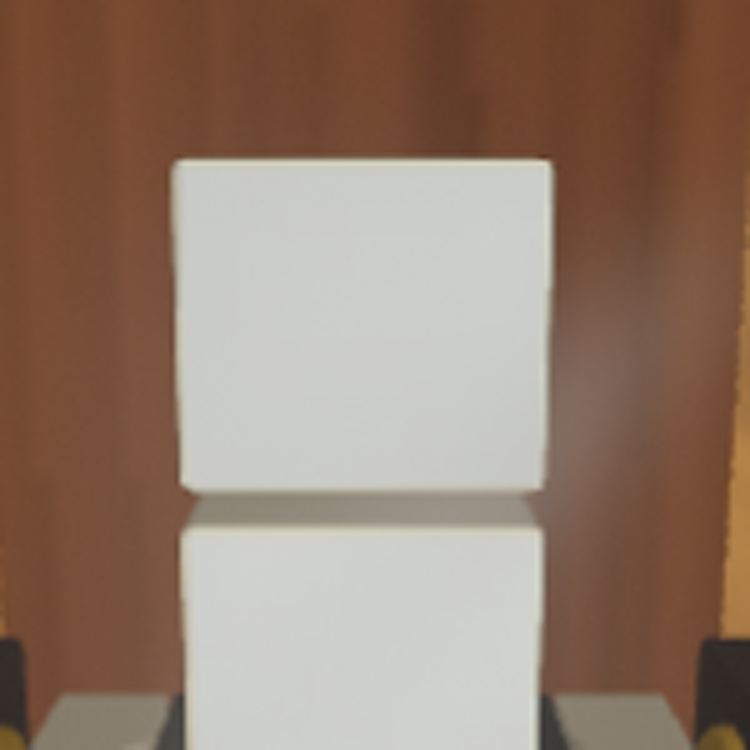

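```bash
python3 - <<'E'
from rel import *
f=grab_frame("wrist")
print("starter outer/inner",relwall(f,[(252,111.4),(252,177.8)],.0536-.062).round(2), "brick near edge", relwall(f,[(252,185.2)],-.0095).round(2))
plan([.505,.1375,.0526],115.3)
E
```

```text
starter outer/inner [[  0.25 -68.99]
 [  0.28 -37.92]] brick near edge [[  0.28 -34.5 ]]
t 7.58 pos [0.5039 0.1369 0.0537] yaw 115.34 F [-0.3 -0.4 -1.4] g 0.41
turn shares [-0.0013 -0.      0.0004]  shift shares [0.0001 0.0024 0.0022]  rows>= 0.0 0.0
```

Emit:
move_arm([
  {"tx": 0, "ty": 0.0018, "tz": 0, "wx": 0, "wy": 0, "wz": 0, "grip": 0.3},
  {"tx": 0, "ty": 0, "tz": 0, "wx": 0, "wy": 0, "wz": 0, "grip": 0.3},
  {"tx": 0, "ty": 0, "tz": 0.0016, "wx": 0, "wy": 0, "wz": 0, "grip": 0.3},
  {"tx": 0, "ty": 0, "tz": 0, "wx": 0, "wy": 0, "wz": 0, "grip": 0.3},
  {"tx": 0, "ty": 0, "tz": 0, "wx": 0, "wy": 0, "wz": 0, "grip": 0.3},
  {"tx": 0, "ty": 0, "tz": 0, "wx": 0, "wy": 0, "wz": 0, "grip": 0.3},
])

```text
time: 8.08
position: [0.5048, 0.1373, 0.0529]
ee_rot: [-0.001, 0.535, 0.845, -0.001]
contact_force: [0.3, 0.3, -0.3]
gripper_width: 0.405
```

```bash
python3 - <<'E'
from rel import *
for i in range(3): 
    f=grab_frame("wrist");plan([.505,.1375,.0526],115.3)
im=f["image"]
print([(r,int(im[r,252].min())) for r in list(range(110,116))+list(range(174,192))])
E
```

```text
t 8.13 pos [0.5048 0.1373 0.0529] yaw 115.34 F [0.1 1.  1.5] g 0.408
turn shares [-0.0012  0.      0.0005]  shift shares [0.0002 0.0004 0.0005]  rows>= 0.0 0.0
t 8.18 pos [0.5048 0.1373 0.0529] yaw 115.34 F [0.2 1.1 0.8] g 0.409
turn shares [-0.0012 -0.      0.0005]  shift shares [0.0002 0.0005 0.0006]  rows>= 0.0 0.0
t 8.23 pos [0.5048 0.1373 0.0529] yaw 115.34 F [0.8 1.4 0.8] g 0.407
turn shares [-0.0012 -0.      0.0005]  shift shares [0.0001 0.0004 0.0005]  rows>= 0.0 0.0
[(110, 187), (111, 192), (112, 201), (113, 201), (114, 202), (115, 202), (174, 199), (175, 196), (176, 178), (177, 117), (178, 125), (179, 127), (180, 127), (181, 127), (182, 128), (183, 129), (184, 133), (185, 159), (186, 189), (187, 198), (188, 204), (189, 205), (190, 205), (191, 205)]
```

Emit:
move_arm([
  {"tx": 0, "ty": 0, "tz": 0.001, "wx": 0, "wy": 0, "wz": 0, "grip": 0.3},
  {"tx": 0, "ty": 0, "tz": 0, "wx": 0, "wy": 0, "wz": 0, "grip": 0.3},
  {"tx": 0, "ty": 0, "tz": 0, "wx": 0, "wy": 0, "wz": 0, "grip": 0.3},
])

```text
time: 8.48
position: [0.5048, 0.1373, 0.0528]
ee_rot: [-0.0, 0.535, 0.845, -0.001]
contact_force: [-1.1, 0.1, 6.2]
gripper_width: 0.407
```

```bash
python3 - <<'E'
from rel import *
for i in range(2): 
    f=grab_frame("wrist");plan([.505,.1375,.0526],115.3)
E
```

```text
t 8.53 pos [0.5048 0.1373 0.0528] yaw 115.35 F [-0.3  0.3  6.5] g 0.41
turn shares [-0.0011  0.      0.0006]  shift shares [0.0001 0.0005 0.0005]  rows>= 0.0 0.0
t 8.58 pos [0.5048 0.1373 0.0528] yaw 115.35 F [-1.7 -0.4  6.8] g 0.411
turn shares [-0.0012  0.      0.0006]  shift shares [0.0002 0.0005 0.0005]  rows>= 0.0 0.0
```

Contact at about 6 N. Release and rise.

Emit:
move_arm([
  {"tx": 0, "ty": 0, "tz": 0, "wx": 0, "wy": 0, "wz": 0, "grip": 0.55},
  {"tx": 0, "ty": 0, "tz": 0, "wx": 0, "wy": 0, "wz": 0, "grip": 0.65},
  {"tx": 0, "ty": 0, "tz": 0, "wx": 0, "wy": 0, "wz": 0, "grip": 0.7},
  {"tx": 0, "ty": 0, "tz": 0, "wx": 0, "wy": 0, "wz": 0, "grip": 0.7},
  {"tx": 0, "ty": 0, "tz": -0.02, "wx": 0, "wy": 0, "wz": 0, "grip": 0.7},
  {"tx": 0, "ty": 0, "tz": -0.06, "wx": 0, "wy": 0, "wz": 0, "grip": 0.7},
  {"tx": 0, "ty": 0, "tz": -0.075, "wx": 0, "wy": 0, "wz": 0, "grip": 0.7},
  {"tx": 0, "ty": 0, "tz": -0.075, "wx": 0, "wy": 0, "wz": 0, "grip": 0.7},
  {"tx": 0, "ty": 0, "tz": -0.075, "wx": 0, "wy": 0, "wz": 0, "grip": 0.7},
  {"tx": 0, "ty": 0.04, "tz": -0.075, "wx": 0, "wy": 0, "wz": 0, "grip": 0.7},
  {"tx": 0, "ty": 0.04, "tz": -0.04, "wx": 0, "wy": 0, "wz": 0, "grip": 0.7},
  {"tx": 0, "ty": 0.04, "tz": 0, "wx": 0, "wy": 0, "wz": 0, "grip": 0.7},
])

```text
time: 9.58
position: [0.5617, 0.1639, 0.2689]
ee_rot: [0.002, 0.534, 0.845, 0.003]
contact_force: [0.5, 1.5, -0.0]
gripper_width: 0.7
```

Emit:
move_arm([
  {"tx": 0, "ty": 0, "tz": 0, "wx": 0, "wy": 0, "wz": 0, "grip": 0.7},
  {"tx": 0, "ty": 0, "tz": 0, "wx": 0, "wy": 0, "wz": 0, "grip": 0.7},
  {"tx": 0, "ty": 0, "tz": 0, "wx": 0, "wy": 0, "wz": 0, "grip": 0.7},
])

```text
time: 9.83
position: [0.5582, 0.1625, 0.261]
ee_rot: [-0.001, 0.535, 0.845, -0.002]
contact_force: [-0.7, -1.0, 0.9]
gripper_width: 0.7
```

```bash
python3 - <<'E'
from rel import *
s=sense();f=grab_frame("wrist");im=f["image"]
crop(im,200,15,305,210,4,"pics/w4c.png")
print([(r,int(im[r,252].min())) for r in range(35,206)if 30<im[r,252].min()<196])
plan([.599,-.1505,.226],103.2)
E
```

```text
[(35, 64), (36, 64), (37, 64), (38, 64), (39, 63), (40, 64), (41, 64), (42, 65), (43, 64), (44, 64), (45, 61), (46, 61), (47, 63), (48, 63), (49, 56), (50, 51), (51, 51), (52, 52), (53, 51), (54, 51), (55, 52), (56, 51), (57, 51), (58, 50), (59, 49), (60, 50), (61, 109), (62, 194), (90, 164), (91, 118), (92, 128), (93, 193), (94, 180), (95, 195), (153, 186), (154, 179), (178, 184), (179, 126), (180, 117), (181, 128), (182, 167)]
t 9.88 pos [0.5581 0.1624 0.261 ] yaw 115.33 F [ 0.2  0.5 -0.3] g 0.703
turn shares [-0.0024  0.0003  0.1348]  shift shares [-0.628  -0.0632  0.0701]  rows>= 7.6 1.7
```

View pics/w4c.png

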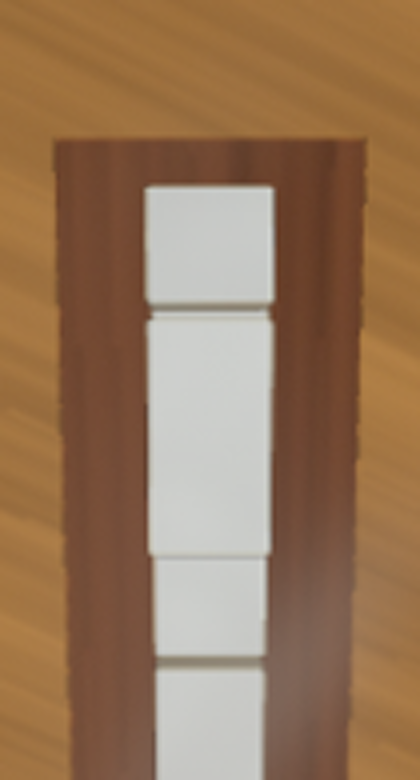

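```bash
python3 - <<'E'
from rel import *
s=sense();f=grab_frame("wrist");im=f["image"]
u=np.array([np.cos(np.radians(25.3)),np.sin(np.radians(25.3))]);n=np.array([-u[1],u[0]])
P=pix2w(f,[(252,61.1),(252,90.3),(252,93.5),(252,154)],.062,s)[:,:2]@u*1000
Q=pix2w(f,[(252,178.6),(252,182)],.036,s)[:,:2]@u*1000
print("top edges, wall x (origin from starter):",(P-P[0]-106).round(1)); print("joint-> origin",(Q-[34,38]).round(2), (P[0]+106).round(2))
for r,z in ((80,.062),(110,.062),(145,.062),(165,.036),(190,.036)):
    row=im[r,225:280].min(1).astype(float); 
    a=[i for i in range(len(row)-1) if (row[i]-125)*(row[i+1]-125)<0]
    c=[225+i+(125-row[i])/(row[i+1]-row[i]) for i in (a[0],a[-1])]
    print(r,np.round(c,2),(pix2w(f,[(c[0],r),(c[1],r)],z,s)[:,:2]@n*1000).round(2), round(float(np.mean(pix2w(f,[(c[0],r),(c[1],r)],z,s)[:,:2]@n*1000)),2))
plan([.599,-.1505,.226],103.2)
E
```

```text
top edges, wall x (origin from starter): [-106.   -74.8  -71.3   -2.4]
joint-> origin [550.29 550.83] 551.48
80 [236.2  268.03] [-109.13  -73.26] -91.19
110 [236.54 267.69] [-109.07  -73.21] -91.14
145 [236.65 267.17] [-109.35  -73.29] -91.32
165 [238.09 266.3 ] [-109.11  -72.68] -90.89
190 [238.46 265.91] [-108.95  -72.76] -90.85
t 9.93 pos [0.5581 0.1625 0.2611] yaw 115.34 F [-0.1  0.5  0.4] g 0.7
turn shares [-0.0021  0.0003  0.1349]  shift shares [-0.6281 -0.0633  0.0703]  rows>= 7.6 1.7
```

Emit:
move_arm([
  {"tx": 0, "ty": 0, "tz": 0, "wx": -0.002, "wy": 0, "wz": 0.0675, "grip": 0.7},
  {"tx": 0, "ty": 0, "tz": 0, "wx": 0, "wy": 0, "wz": 0.0675, "grip": 0.7},
  {"tx": -0.0698, "ty": -0.007, "tz": 0, "wx": 0, "wy": 0, "wz": 0, "grip": 0.7},
  {"tx": -0.0698, "ty": -0.007, "tz": 0, "wx": 0, "wy": 0, "wz": 0, "grip": 0.7},
  {"tx": -0.0698, "ty": -0.007, "tz": 0, "wx": 0, "wy": 0, "wz": 0, "grip": 0.7},
  {"tx": -0.0698, "ty": -0.007, "tz": 0, "wx": 0, "wy": 0, "wz": 0, "grip": 0.7},
  {"tx": -0.0698, "ty": -0.007, "tz": 0, "wx": 0, "wy": 0, "wz": 0, "grip": 0.7},
  {"tx": -0.0698, "ty": -0.007, "tz": 0, "wx": 0, "wy": 0, "wz": 0, "grip": 0.7},
  {"tx": -0.0698, "ty": -0.007, "tz": 0.02, "wx": 0, "wy": 0, "wz": 0, "grip": 0.7},
  {"tx": -0.0698, "ty": -0.007, "tz": 0.03, "wx": 0, "wy": 0, "wz": 0, "grip": 0.7},
  {"tx": -0.0698, "ty": -0.007, "tz": 0.02, "wx": 0, "wy": 0, "wz": 0, "grip": 0.7},
  {"tx": 0, "ty": 0, "tz": 0, "wx": 0, "wy": 0, "wz": 0, "grip": 0.7},
])

```text
time: 10.93
position: [0.5981, -0.1548, 0.2234]
ee_rot: [-0.001, 0.623, 0.782, -0.001]
contact_force: [0.0, 1.2, 0.5]
gripper_width: 0.701
```

Emit:
move_arm([
  {"tx": 0, "ty": 0, "tz": 0, "wx": 0, "wy": 0, "wz": 0, "grip": 0.7},
  {"tx": 0, "ty": 0, "tz": 0, "wx": 0, "wy": 0, "wz": 0, "grip": 0.7},
  {"tx": 0, "ty": 0, "tz": 0, "wx": 0, "wy": 0, "wz": 0, "grip": 0.7},
])

```text
time: 11.18
position: [0.5999, -0.1494, 0.2269]
ee_rot: [0.0, 0.621, 0.784, 0.001]
contact_force: [0.7, 0.4, 0.2]
gripper_width: 0.697
```

```bash
python3 - <<'E'
from rel import *
import h
f=grab_frame("wrist");s=sense();f=grab_frame("wrist");im=f["image"];cv2.imwrite("pics/w5.png",im)
h.THR=130; r=rect(f,s,.026,(252,173)); print(r)
plan([.599,-.1505,.226],103.2)
E
```

```text
((598.04, -152.63), (68.0, 36.3), 13.58, [[560.7000122070312, -143.0], [569.2999877929688, -178.3000030517578], [635.2999877929688, -162.3000030517578], [626.7999877929688, -127.0]])
t 11.28 pos [ 0.6001 -0.149   0.2271] yaw 103.28 F [ 0.5 -0.5 -0. ] g 0.703
turn shares [0.0012 0.0001 0.0008]  shift shares [-0.0024 -0.0029  0.0022]  rows>= 0.1 0.0
```

View pics/w5.png

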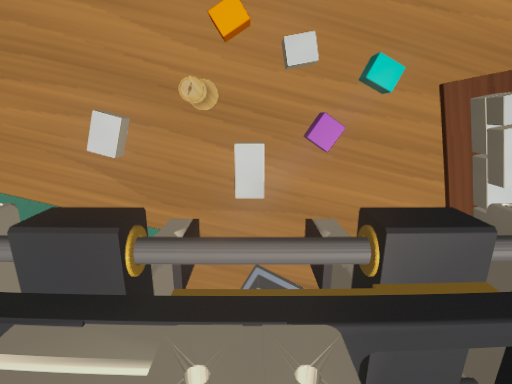

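```bash
python3 -c "
from h import *
plan([.598,-.1526,.0165],103.6)"
```

```text
t 11.28 pos [ 0.6001 -0.149   0.2271] yaw 103.28 F [ 0.5 -0.5 -0. ] g 0.703
turn shares [ 0.0012  0.0001 -0.0036]  shift shares [-0.006  -0.0058  0.4212]  rows>= 5.1 0.0
```

Emit:
move_arm([
  {"tx": -0.006, "ty": -0.0058, "tz": 0, "wx": 0.001, "wy": 0, "wz": -0.0036, "grip": 0.7},
  {"tx": 0, "ty": 0, "tz": 0.075, "wx": 0, "wy": 0, "wz": 0, "grip": 0.7},
  {"tx": 0, "ty": 0, "tz": 0.075, "wx": 0, "wy": 0, "wz": 0, "grip": 0.7},
  {"tx": 0, "ty": 0, "tz": 0.075, "wx": 0, "wy": 0, "wz": 0, "grip": 0.7},
  {"tx": 0, "ty": 0, "tz": 0.075, "wx": 0, "wy": 0, "wz": 0, "grip": 0.7},
  {"tx": 0, "ty": 0, "tz": 0.06, "wx": 0, "wy": 0, "wz": 0, "grip": 0.7},
  {"tx": 0, "ty": 0, "tz": 0.04, "wx": 0, "wy": 0, "wz": 0, "grip": 0.7},
  {"tx": 0, "ty": 0, "tz": 0.02, "wx": 0, "wy": 0, "wz": 0, "grip": 0.7},
  {"tx": 0, "ty": 0, "tz": 0, "wx": 0, "wy": 0, "wz": 0, "grip": 0.7},
  {"tx": 0, "ty": 0, "tz": 0, "wx": 0, "wy": 0, "wz": 0, "grip": 0.7},
  {"tx": 0, "ty": 0, "tz": 0, "wx": 0, "wy": 0, "wz": 0, "grip": 0.7},
])

```text
time: 12.2
position: [0.599, -0.1536, 0.0181]
ee_rot: [0.001, 0.619, 0.786, 0.0]
contact_force: [-0.1, -1.1, -0.2]
gripper_width: 0.699
```

```bash
python3 -c "
from h import *
plan([.598,-.1526,.0165],103.6)"
```

```text
t 12.2 pos [ 0.599  -0.1536  0.0181] yaw 103.56 F [-0.1 -1.1 -0.2] g 0.699
turn shares [ 0.0011  0.0005 -0.0005]  shift shares [ 0.0023 -0.0015  0.0032]  rows>= 0.1 0.0
```

Emit:
move_arm([
  {"tx": 0.002, "ty": -0.0015, "tz": 0.003, "wx": 0, "wy": 0, "wz": 0, "grip": 0.7},
  {"tx": 0, "ty": 0, "tz": 0, "wx": 0, "wy": 0, "wz": 0, "grip": 0.7},
  {"tx": 0, "ty": 0, "tz": 0, "wx": 0, "wy": 0, "wz": 0, "grip": 0.3},
  {"tx": 0, "ty": 0, "tz": 0, "wx": 0, "wy": 0, "wz": 0, "grip": 0.3},
  {"tx": 0, "ty": 0, "tz": 0, "wx": 0, "wy": 0, "wz": 0, "grip": 0.3},
  {"tx": 0, "ty": 0, "tz": 0, "wx": 0, "wy": 0, "wz": 0, "grip": 0.3},
  {"tx": 0, "ty": 0, "tz": 0, "wx": 0, "wy": 0, "wz": 0, "grip": 0.3},
  {"tx": 0, "ty": 0, "tz": 0, "wx": 0, "wy": 0, "wz": 0, "grip": 0.3},
], newtons=25)

```text
time: 12.87
position: [0.5967, -0.1529, 0.0149]
ee_rot: [-0.0, 0.619, 0.785, -0.0]
contact_force: [-0.4, -0.9, 1.3]
gripper_width: 0.411
```

```bash
python3 -c "
from h import *
plan([.598,-.1526,.0165],103.6)
u=np.array([np.cos(np.radians(25.3)),np.sin(np.radians(25.3))])
plan([*(np.array([.5371,.1527])+u*.036),.24],115.3)"
```

```text
t 12.87 pos [ 0.5967 -0.1529  0.0149] yaw 103.51 F [-0.4 -0.9  1.3] g 0.411
turn shares [-0.0005  0.     -0.001 ]  shift shares [-0.      0.0027 -0.0031]  rows>= 0.0 0.0
t 12.87 pos [ 0.5967 -0.1529  0.0149] yaw 103.51 F [-0.4 -0.9  1.3] g 0.411
turn shares [-0.0005 -0.     -0.131 ]  shift shares [ 0.6035  0.2254 -0.4501]  rows>= 9.4 1.6
```

Emit:
move_arm([
  {"tx": 0, "ty": 0, "tz": -0.03, "wx": 0, "wy": 0, "wz": 0, "grip": 0.3},
  {"tx": 0, "ty": 0, "tz": -0.07, "wx": 0, "wy": 0, "wz": 0, "grip": 0.3},
  {"tx": 0, "ty": 0, "tz": -0.07, "wx": 0, "wy": 0, "wz": 0, "grip": 0.3},
  {"tx": 0, "ty": 0, "tz": -0.07, "wx": 0, "wy": 0, "wz": 0, "grip": 0.3},
  {"tx": 0, "ty": 0, "tz": -0.07, "wx": 0, "wy": 0, "wz": 0, "grip": 0.3},
  {"tx": 0, "ty": 0, "tz": -0.07, "wx": 0, "wy": 0, "wz": 0, "grip": 0.3},
  {"tx": 0, "ty": 0, "tz": -0.05, "wx": 0, "wy": 0, "wz": -0.065, "grip": 0.3},
  {"tx": 0, "ty": 0, "tz": -0.02, "wx": 0, "wy": 0, "wz": -0.066, "grip": 0.3},
])

```text
time: 13.53
position: [0.5983, -0.1531, 0.2447]
ee_rot: [0.003, 0.533, 0.846, 0.001]
contact_force: [0.5, -0.7, -0.8]
gripper_width: 0.405
```

Emit:
move_arm([
  {"tx": 0.067, "ty": 0.025, "tz": 0, "wx": 0, "wy": 0, "wz": 0, "grip": 0.3},
  {"tx": 0.067, "ty": 0.025, "tz": 0, "wx": 0, "wy": 0, "wz": 0, "grip": 0.3},
  {"tx": 0.067, "ty": 0.025, "tz": 0, "wx": 0, "wy": 0, "wz": 0, "grip": 0.3},
  {"tx": 0.067, "ty": 0.025, "tz": 0, "wx": 0, "wy": 0, "wz": 0, "grip": 0.3},
  {"tx": 0.067, "ty": 0.025, "tz": 0, "wx": 0, "wy": 0, "wz": 0, "grip": 0.3},
  {"tx": 0.067, "ty": 0.025, "tz": 0, "wx": 0, "wy": 0, "wz": 0, "grip": 0.3},
  {"tx": 0.067, "ty": 0.025, "tz": 0, "wx": 0, "wy": 0, "wz": 0, "grip": 0.3},
  {"tx": 0.067, "ty": 0.025, "tz": 0, "wx": 0, "wy": 0, "wz": 0, "grip": 0.3},
  {"tx": 0.067, "ty": 0.025, "tz": 0, "wx": 0, "wy": 0, "wz": 0, "grip": 0.3},
  {"tx": 0, "ty": 0, "tz": 0, "wx": 0, "wy": 0, "wz": 0, "grip": 0.3},
  {"tx": 0, "ty": 0, "tz": 0, "wx": 0, "wy": 0, "wz": 0, "grip": 0.3},
  {"tx": 0, "ty": 0, "tz": 0, "wx": 0, "wy": 0, "wz": 0, "grip": 0.3},
])

```text
time: 14.53
position: [0.5694, 0.1679, 0.2395]
ee_rot: [-0.0, 0.535, 0.845, -0.001]
contact_force: [-0.6, -0.7, -1.2]
gripper_width: 0.406
```

```bash
python3 - <<'E'
from rel import *
u=np.array([np.cos(np.radians(25.3)),np.sin(np.radians(25.3))])
f=grab_frame("wrist");im=f["image"];crop(im,200,40,305,220,4,"pics/w6c.png")
print([(r,int(im[r,252].min())) for r in range(174,194)])
plan([*(np.array([.5371,.1527])+u*.036),.090],115.3)
E
```

```text
[(174, 112), (175, 146), (176, 194), (177, 201), (178, 199), (179, 194), (180, 166), (181, 117), (182, 118), (183, 119), (184, 120), (185, 120), (186, 120), (187, 121), (188, 122), (189, 123), (190, 142), (191, 174), (192, 186), (193, 194)]
t 14.58 pos [0.5695 0.1673 0.2396] yaw 115.29 F [-0.3 -0.2 -1.5] g 0.409
turn shares [-0.0009 -0.     -0.0001]  shift shares [0.0013 0.0009 0.2992]  rows>= 3.6 0.0
```

View pics/w6c.png

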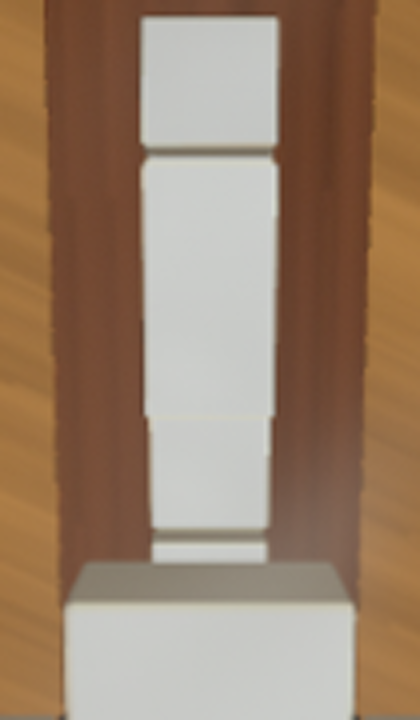

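Emit:
move_arm([
  {"tx": 0.001, "ty": -0.002, "tz": 0.06, "wx": 0, "wy": 0, "wz": 0, "grip": 0.3},
  {"tx": 0, "ty": 0, "tz": 0.07, "wx": 0, "wy": 0, "wz": 0, "grip": 0.3},
  {"tx": 0, "ty": 0, "tz": 0.07, "wx": 0, "wy": 0, "wz": 0, "grip": 0.3},
  {"tx": 0, "ty": 0, "tz": 0.06, "wx": 0, "wy": 0, "wz": 0, "grip": 0.3},
  {"tx": 0, "ty": 0, "tz": 0.05, "wx": 0, "wy": 0, "wz": 0, "grip": 0.3},
  {"tx": 0, "ty": 0, "tz": 0.03, "wx": 0, "wy": 0, "wz": 0, "grip": 0.3},
  {"tx": 0, "ty": 0, "tz": 0, "wx": 0, "wy": 0, "wz": 0, "grip": 0.3},
  {"tx": 0, "ty": 0, "tz": 0, "wx": 0, "wy": 0, "wz": 0, "grip": 0.3},
  {"tx": 0, "ty": 0, "tz": 0, "wx": 0, "wy": 0, "wz": 0, "grip": 0.3},
  {"tx": 0, "ty": 0, "tz": 0, "wx": 0, "wy": 0, "wz": 0, "grip": 0.3},
])

```text
time: 15.42
position: [0.5696, 0.1679, 0.0715]
ee_rot: [0.0, 0.535, 0.845, 0.001]
contact_force: [0.1, 0.6, -0.5]
gripper_width: 0.405
```

```bash
cat >> rel.py <<'E'
def cols(im,r,a,b,t=125):
    row=im[r,a:b].min(1).astype(float); k=[i for i in range(len(row)-1) if (row[i]-t)*(row[i+1]-t)<0]
    return [round(a+i+(t-row[i])/(row[i+1]-row[i]),2) for i in (k[0],k[-1])]
E
python3 - <<'E'
from rel import *
u=np.array([np.cos(np.radians(25.3)),np.sin(np.radians(25.3))])
f=grab_frame("wrist");f=grab_frame("wrist");im=f["image"];crop(im,190,0,315,220,3,"pics/w7c.png")
print([(r,int(im[r,252].min())) for r in range(20,194) if im[r,252].min()<197])
for r in (60,100,140,170,200): print(r,cols(im,r,205,300,140))
plan([*(np.array([.5371,.1527])+u*.036),.051],115.3)
E
```

```text
[(20, 193), (21, 192), (22, 192), (23, 192), (24, 192), (25, 190), (26, 183), (27, 166), (28, 130), (29, 113), (30, 112), (31, 112), (32, 112), (33, 112), (34, 112), (35, 112), (36, 111), (37, 124), (38, 184), (39, 194), (169, 194), (170, 177), (171, 173), (179, 191), (180, 161), (181, 120), (182, 123), (183, 123), (184, 123), (185, 124), (186, 124), (187, 125), (188, 126), (189, 127), (190, 145), (191, 175), (192, 187), (193, 195)]
60 [np.float64(216.54), np.float64(286.46)]
100 [np.float64(217.64), np.float64(285.67)]
140 [np.float64(218.69), np.float64(284.87)]
170 [np.float64(220.04), np.float64(282.89)]
200 [np.float64(215.84), np.float64(288.05)]
t 15.52 pos [0.5692 0.1681 0.0713] yaw 115.29 F [ 0.1 -0.1 -0.9] g 0.407
turn shares [ 0.0011 -0.0003 -0.0001]  shift shares [-0.0003  0.0007  0.0407]  rows>= 0.5 0.0
```

View pics/w7c.png

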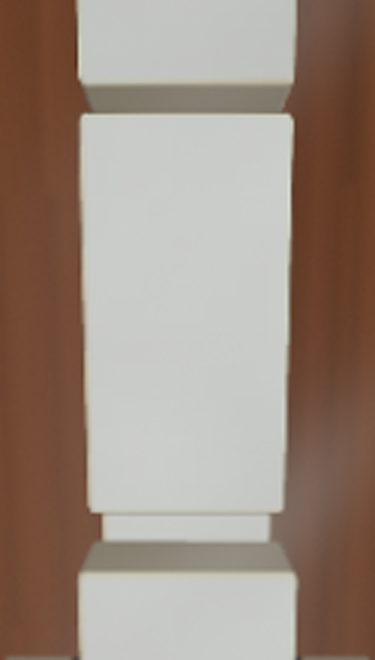

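```bash
python3 - <<'E'
from rel import *
f=grab_frame("wrist")
a=relwall(f,[(252,27.4),(252,37.5),(252,170.3)],.0713-.062); b=relwall(f,[(252,190.3)],-.0113)
print(a.round(2),b.round(2))
for r in (60,100,140): print(r, relwall(f,[({60:216.54,100:217.64,140:218.69}[r]+{60:286.46,100:285.67,140:284.87}[r])/2,r],.0093).round(2))
print(relwall(f,[251.95,200],-.0113))
plan([.5696,.1681,.051],115.3)
E
```

```text
[[   0.23 -109.42]
 [   0.23 -104.81]
 [   0.3   -38.43]] [[  0.28 -32.42]]
60 [[-1.000e-02 -9.434e+01]]
100 [[  0.08 -75.04]]
140 [[  0.16 -54.69]]
[[  0.26531698 -27.59693976]]
t 15.57 pos [0.5691 0.1681 0.0711] yaw 115.3 F [-0.2 -0.4 -1.4] g 0.409
turn shares [ 0.0009 -0.0003 -0.    ]  shift shares [-0.0004  0.001   0.0402]  rows>= 0.5 0.0
```

Emit:
move_arm([
  {"tx": 0, "ty": -0.002, "tz": 0, "wx": 0, "wy": 0, "wz": -0.0015, "grip": 0.3},
  {"tx": 0, "ty": 0, "tz": 0.015, "wx": 0, "wy": 0, "wz": 0, "grip": 0.3},
  {"tx": 0, "ty": 0, "tz": 0.015, "wx": 0, "wy": 0, "wz": 0, "grip": 0.3},
  {"tx": 0, "ty": 0, "tz": 0.006, "wx": 0, "wy": 0, "wz": 0, "grip": 0.3},
  {"tx": 0, "ty": 0, "tz": 0, "wx": 0, "wy": 0, "wz": 0, "grip": 0.3},
  {"tx": 0, "ty": 0, "tz": 0, "wx": 0, "wy": 0, "wz": 0, "grip": 0.3},
  {"tx": 0, "ty": 0, "tz": 0, "wx": 0, "wy": 0, "wz": 0, "grip": 0.3},
])

```text
time: 16.15
position: [0.5673, 0.1673, 0.0512]
ee_rot: [-0.0, 0.534, 0.845, -0.001]
contact_force: [0.2, 0.5, -1.5]
gripper_width: 0.411
```

```bash
python3 - <<'E'
from rel import *
f=grab_frame("wrist");f=grab_frame("wrist");im=f["image"];crop(im,190,0,315,220,3,"pics/w8c.png")
print([(r,int(im[r,252].min())) for r in range(10,196) if im[r,252].min()<197])
for r in (60,100,140,170,200): print(r,cols(im,r,205,300,140))
plan([.5691,.1678,.051],115.3)
E
```

```text
[(10, 192), (11, 192), (12, 192), (13, 192), (14, 192), (15, 192), (16, 190), (17, 185), (18, 175), (19, 154), (20, 121), (21, 110), (22, 111), (23, 111), (24, 112), (25, 112), (26, 112), (27, 113), (28, 111), (29, 112), (30, 105), (31, 179), (32, 190), (180, 196), (181, 190), (182, 176), (183, 124), (184, 124), (185, 126), (186, 126), (187, 126), (188, 128), (189, 127), (190, 146), (191, 176), (192, 187), (193, 195)]
60 [np.float64(211.59), np.float64(291.47)]
100 [np.float64(212.55), np.float64(290.58)]
140 [np.float64(213.83), np.float64(289.35)]
170 [np.float64(214.66), np.float64(288.52)]
200 [np.float64(215.85), np.float64(288.06)]
t 16.25 pos [0.5674 0.1673 0.0515] yaw 115.44 F [0.4 0.7 0.1] g 0.408
turn shares [-0.0008 -0.0001  0.0015]  shift shares [-0.0006  0.0034  0.001 ]  rows>= 0.0 0.0
```

View pics/w8c.png

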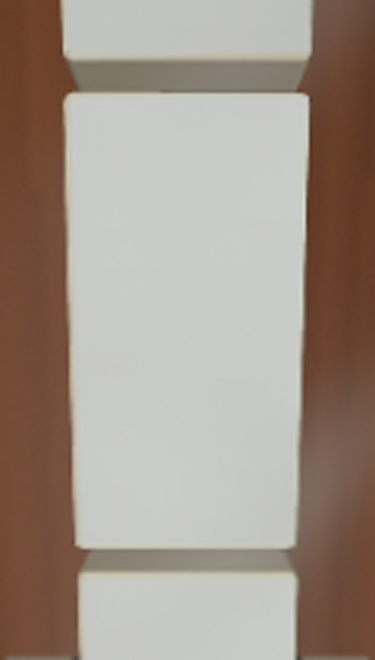

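```bash
python3 - <<'E'
from rel import *
f=grab_frame("wrist")
print(relwall(f,[(252,19.5),(252,30.4),(252,182.7),(252,190.3)],-.0108).round(2).tolist())
for r,c in ((60,251.53),(100,251.56),(140,251.59),(170,251.59),(200,251.95)): print(r,relwall(f,[(c,r)],-.0108).round(2))
E
```

```text
[[0.21, -106.92], [0.22, -102.62], [0.28, -36.03], [0.29, -32.29]]
60 [[ 2.000e-02 -9.069e+01]]
100 [[ 5.000e-02 -7.389e+01]]
140 [[  0.07 -56.17]]
170 [[  0.08 -42.17]]
200 [[  0.27 -27.45]]
```

Emit:
move_arm([
  {"tx": -0.0003, "ty": 0.0014, "tz": 0, "wx": 0, "wy": 0, "wz": 0.001, "grip": 0.3},
  {"tx": 0, "ty": 0, "tz": 0, "wx": 0, "wy": 0, "wz": 0, "grip": 0.3},
  {"tx": 0, "ty": 0, "tz": 0.0012, "wx": 0, "wy": 0, "wz": 0, "grip": 0.3},
  {"tx": 0, "ty": 0, "tz": 0, "wx": 0, "wy": 0, "wz": 0, "grip": 0.3},
  {"tx": 0, "ty": 0, "tz": 0, "wx": 0, "wy": 0, "wz": 0, "grip": 0.3},
])

```text
time: 16.72
position: [0.5682, 0.1675, 0.0512]
ee_rot: [-0.0, 0.535, 0.845, -0.0]
contact_force: [-0.2, -0.2, 0.4]
gripper_width: 0.41
```

```bash
python3 - <<'E'
from rel import *
f=grab_frame("wrist");plan([.5691,.1678,.051],115.3);f=grab_frame("wrist");im=f["image"]
print([(r,int(im[r,252].min())) for r in range(10,196) if im[r,252].min()<190])
for r in (60,100,140,170,200): print(r,cols(im,r,205,300,140))
plan([.5691,.1678,.051],115.3)
E
```

```text
t 16.77 pos [0.5682 0.1675 0.0512] yaw 115.34 F [ 0.8 -0.2 -0.6] g 0.406
turn shares [-0.0005 -0.0001  0.0005]  shift shares [-0.0002  0.0018  0.0004]  rows>= 0.0 0.0
[(14, 189), (15, 183), (16, 173), (17, 140), (18, 114), (19, 110), (20, 111), (21, 111), (22, 111), (23, 111), (24, 112), (25, 112), (26, 112), (27, 112), (28, 153), (29, 182), (180, 170), (181, 119), (182, 123), (183, 124), (184, 125), (185, 126), (186, 125), (187, 126), (188, 127), (189, 128), (190, 146), (191, 176), (192, 187)]
60 [np.float64(211.58), np.float64(291.66)]
100 [np.float64(212.75), np.float64(290.63)]
140 [np.float64(213.89), np.float64(289.77)]
170 [np.float64(214.85), np.float64(214.85)]
200 [np.float64(215.84), np.float64(288.06)]
t 16.82 pos [0.5683 0.1676 0.0512] yaw 115.35 F [ 0.2  0.7 -0.5] g 0.408
turn shares [-0.0005 -0.0001  0.0006]  shift shares [-0.0003  0.0017  0.0004]  rows>= 0.0 0.0
```

Emit:
move_arm([
  {"tx": 0, "ty": -0.0008, "tz": 0, "wx": 0, "wy": 0, "wz": 0, "grip": 0.3},
  {"tx": 0, "ty": 0, "tz": 0, "wx": 0, "wy": 0, "wz": 0, "grip": 0.3},
  {"tx": 0, "ty": 0, "tz": 0.0014, "wx": 0, "wy": 0, "wz": 0, "grip": 0.3},
  {"tx": 0, "ty": 0, "tz": 0, "wx": 0, "wy": 0, "wz": 0, "grip": 0.3},
  {"tx": 0, "ty": 0, "tz": 0, "wx": 0, "wy": 0, "wz": 0, "grip": 0.3},
])

```text
time: 17.23
position: [0.5679, 0.1674, 0.0509]
ee_rot: [-0.0, 0.535, 0.845, -0.0]
contact_force: [-2.3, 0.2, 3.3]
gripper_width: 0.41
```

```bash
python3 - <<'E'
from rel import *
f=grab_frame("wrist");f=grab_frame("wrist");im=f["image"]
print([(r,int(im[r,252].min())) for r in range(10,196) if im[r,252].min()<190])
plan([.5691,.1678,.051],115.3)
E
```

```text
[(15, 187), (16, 177), (17, 159), (18, 124), (19, 109), (20, 111), (21, 111), (22, 110), (23, 111), (24, 111), (25, 112), (26, 111), (27, 112), (28, 99), (29, 173), (30, 189), (181, 167), (182, 116), (183, 123), (184, 125), (185, 125), (186, 125), (187, 127), (188, 127), (189, 127), (190, 145), (191, 176), (192, 187)]
t 17.33 pos [0.568  0.1674 0.0508] yaw 115.36 F [-1.7 -0.5  5.6] g 0.407
turn shares [-0.0003 -0.0001  0.0006]  shift shares [-0.0003  0.0024 -0.0003]  rows>= 0.0 0.0
```

Emit:
move_arm([
  {"tx": 0, "ty": 0, "tz": 0, "wx": 0, "wy": 0, "wz": 0, "grip": 0.55},
  {"tx": 0, "ty": 0, "tz": 0, "wx": 0, "wy": 0, "wz": 0, "grip": 0.6},
  {"tx": 0, "ty": 0, "tz": 0, "wx": 0, "wy": 0, "wz": 0, "grip": 0.6},
  {"tx": 0, "ty": 0, "tz": -0.02, "wx": 0, "wy": 0, "wz": 0, "grip": 0.6},
  {"tx": 0, "ty": 0, "tz": -0.06, "wx": 0, "wy": 0, "wz": 0, "grip": 0.6},
  {"tx": 0, "ty": 0, "tz": -0.075, "wx": 0, "wy": 0, "wz": 0, "grip": 0.6},
  {"tx": 0, "ty": 0, "tz": -0.075, "wx": 0, "wy": 0, "wz": 0, "grip": 0.6},
  {"tx": 0, "ty": 0, "tz": -0.075, "wx": 0, "wy": 0, "wz": 0, "grip": 0.6},
  {"tx": 0, "ty": 0.02, "tz": -0.075, "wx": 0, "wy": 0, "wz": 0, "grip": 0.6},
  {"tx": 0, "ty": 0.04, "tz": -0.04, "wx": 0, "wy": 0, "wz": 0, "grip": 0.6},
  {"tx": 0, "ty": 0.04, "tz": 0, "wx": 0, "wy": 0, "wz": 0, "grip": 0.6},
])

```text
time: 18.25
position: [0.6158, 0.1896, 0.2687]
ee_rot: [0.003, 0.534, 0.845, 0.004]
contact_force: [0.9, 0.2, -0.1]
gripper_width: 0.6
```

Emit:
move_arm([
  {"tx": 0, "ty": 0, "tz": 0, "wx": 0, "wy": 0, "wz": 0, "grip": 0.6},
  {"tx": 0, "ty": 0, "tz": 0, "wx": 0, "wy": 0, "wz": 0, "grip": 0.6},
  {"tx": 0, "ty": 0, "tz": 0, "wx": 0, "wy": 0, "wz": 0, "grip": 0.6},
  {"tx": 0, "ty": 0, "tz": 0, "wx": 0, "wy": 0, "wz": 0, "grip": 0.6},
])

```text
time: 18.58
position: [0.6125, 0.1884, 0.2601]
ee_rot: [-0.001, 0.535, 0.845, -0.001]
contact_force: [0.9, 0.7, 0.1]
gripper_width: 0.597
```

```bash
python3 - <<'E'
from rel import *
f=grab_frame("wrist");s=sense();f=grab_frame("wrist");im=f["image"]
crop(im,190,0,315,205,4,"pics/w9c.png")
print([(r,int(im[r,252].min())) for r in range(15,206) if im[r,252].min()<190])
for r in (50,80,120,140,165,180,195): print(r,cols(im,r,215,290,130))
plan([.4493,-.1265,.226],111.4)
print(s["position"])
E
```

```text
[(32, 187), (33, 118), (34, 108), (35, 109), (36, 106), (37, 126), (101, 117), (102, 180), (186, 187), (187, 138), (188, 69), (189, 70), (190, 69), (191, 70), (192, 69), (193, 70), (194, 69), (195, 70), (196, 70), (197, 70), (198, 71), (199, 78), (200, 81), (201, 79), (202, 79), (203, 79), (204, 79), (205, 78)]
50 [np.float64(235.78), np.float64(267.81)]
80 [np.float64(235.78), np.float64(267.97)]
120 [np.float64(236.67), np.float64(267.34)]
140 [np.float64(236.66), np.float64(267.15)]
165 [np.float64(237.72), np.float64(265.84)]
180 [np.float64(238.15), np.float64(265.62)]Traceback (most recent call last):
  File "<stdin>", line 5, in <module>
  File "rel.py", line 7, in cols
    return [round(a+i+(t-row[i])/(row[i+1]-row[i]),2) for i in (k[0],k[-1])]
                                                                ~^^^
IndexError: list index out of range
```

View pics/w9c.png

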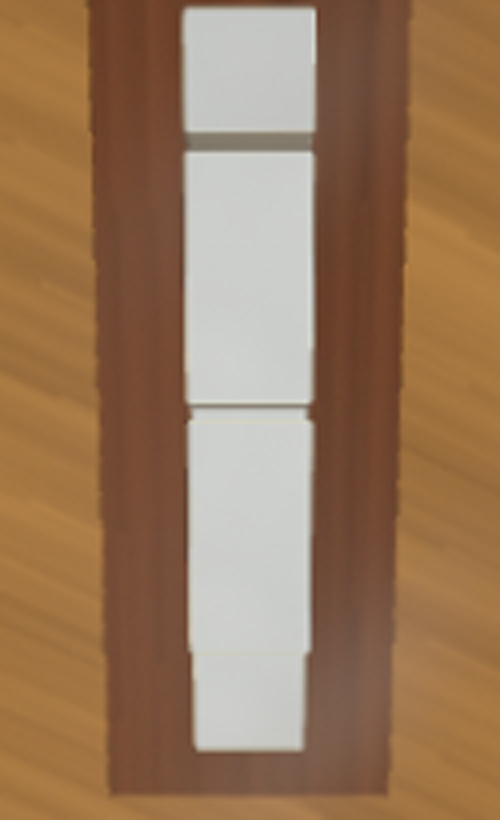

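```bash
python3 - <<'E'
from rel import *
s=sense();f=grab_frame("wrist");im=f["image"]
print([(r,int(im[r,252].max()),int(im[r,252].min())) for r in list(range(98,108))+list(range(159,168))])
u=np.array([np.cos(np.radians(25.3)),np.sin(np.radians(25.3))]);n=np.array([-u[1],u[0]])
P=pix2w(f,[(252,1.6),(252,32.8),(252,37.1),(252,100.8),(252,104.8),(252,163.1)],.062,s)[:,:2]@u*1000
E=pix2w(f,[(252,187.2)],.036,s)[:,:2]@u*1000-106
print(P-E,np.diff(P))
for r,z in ((10,.062),(50,.062),(80,.062),(120,.062),(140,.062),(165,.036),(180,.036)):
    c=cols(im,r,215,290,130); print(r,(pix2w(f,[(sum(c)/2,r)],z,s)[:,:2]@n*1000).round(2))
plan([.4493,-.1265,.226],111.4)
E
```

```text
[(98, 207, 204), (99, 207, 205), (100, 209, 191), (101, 148, 124), (102, 186, 181), (103, 206, 203), (104, 176, 173), (105, 209, 201), (106, 207, 205), (107, 207, 204), (159, 206, 203), (160, 206, 203), (161, 206, 203), (162, 205, 199), (163, 202, 189), (164, 204, 202), (165, 204, 201), (166, 204, 202), (167, 204, 201)]
[-104.48822479  -73.26965798  -68.8925141    -1.49914348    2.91287864
   70.16455058] [31.21856681  4.37714388 67.39337062  4.41202212 67.25167194]
10 [-91.28]
50 [-91.36]
80 [-91.23]
120 [-91.]
140 [-91.08]
165 [-91.16]
180 [-91.03]
t 18.73 pos [0.6128 0.1886 0.2604] yaw 115.35 F [ 0.4 -0.  -0. ] g 0.598
turn shares [-0.0007 -0.      0.0439]  shift shares [-0.4674 -0.5344  0.0689]  rows>= 8.6 0.6
```

Emit:
move_arm([
  {"tx": 0, "ty": 0, "tz": 0, "wx": 0, "wy": 0, "wz": 0.044, "grip": 0.6},
  {"tx": -0.0467, "ty": -0.0534, "tz": 0, "wx": 0, "wy": 0, "wz": 0, "grip": 0.6},
  {"tx": -0.0467, "ty": -0.0534, "tz": 0, "wx": 0, "wy": 0, "wz": 0, "grip": 0.6},
  {"tx": -0.0467, "ty": -0.0534, "tz": 0, "wx": 0, "wy": 0, "wz": 0, "grip": 0.6},
  {"tx": -0.0467, "ty": -0.0534, "tz": 0, "wx": 0, "wy": 0, "wz": 0, "grip": 0.6},
  {"tx": -0.0467, "ty": -0.0534, "tz": 0, "wx": 0, "wy": 0, "wz": 0, "grip": 0.6},
  {"tx": -0.0467, "ty": -0.0534, "tz": 0, "wx": 0, "wy": 0, "wz": 0, "grip": 0.6},
  {"tx": -0.0467, "ty": -0.0534, "tz": 0.01, "wx": 0, "wy": 0, "wz": 0, "grip": 0.6},
  {"tx": -0.0467, "ty": -0.0534, "tz": 0.02, "wx": 0, "wy": 0, "wz": 0, "grip": 0.6},
  {"tx": -0.0467, "ty": -0.0534, "tz": 0.02, "wx": 0, "wy": 0, "wz": 0, "grip": 0.6},
  {"tx": -0.0467, "ty": -0.0534, "tz": 0.02, "wx": 0, "wy": 0, "wz": 0, "grip": 0.6},
  {"tx": 0, "ty": 0, "tz": 0, "wx": 0, "wy": 0, "wz": 0, "grip": 0.6},
])

```text
time: 19.73
position: [0.4454, -0.1293, 0.224]
ee_rot: [-0.002, 0.565, 0.825, -0.001]
contact_force: [-0.5, 0.2, -1.9]
gripper_width: 0.6
```

Emit:
move_arm([
  {"tx": 0, "ty": 0, "tz": 0, "wx": 0, "wy": 0, "wz": 0, "grip": 0.6},
  {"tx": 0, "ty": 0, "tz": 0, "wx": 0, "wy": 0, "wz": 0, "grip": 0.6},
  {"tx": 0, "ty": 0, "tz": 0, "wx": 0, "wy": 0, "wz": 0, "grip": 0.6},
])

```text
time: 19.98
position: [0.4504, -0.1255, 0.2261]
ee_rot: [0.0, 0.563, 0.826, 0.0]
contact_force: [0.2, 0.5, -1.1]
gripper_width: 0.603
```

```bash
python3 - <<'E'
from rel import *
import h
f=grab_frame("wrist");s=sense();f=grab_frame("wrist");im=f["image"];cv2.imwrite("pics/w10.png",im)
h.THR=130; print(rect(f,s,.026,(252,173)))
plan([.4493,-.1265,.226],111.4)
E
```

```text
((448.68, -128.2), (32.3, 36.0), 24.13, [[426.6000061035156, -118.4000015258789], [441.29998779296875, -151.1999969482422], [470.79998779296875, -138.0], [456.0, -105.19999694824219]])
t 20.08 pos [ 0.4504 -0.1252  0.2259] yaw 111.46 F [-0.7  0.2 -0.7] g 0.598
turn shares [-0.0002  0.      0.0007]  shift shares [-0.0016 -0.003  -0.0002]  rows>= 0.0 0.0
```

View pics/w10.png

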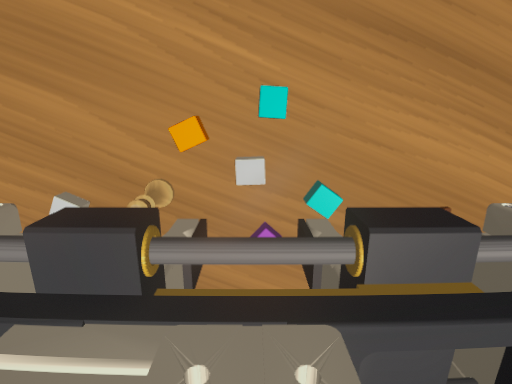

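```bash
python3 - <<'E'
from rel import *
s=sense();f=grab_frame("wrist");im=f["image"];crop(im,110,160,200,230,7,"pics/king.png")
c=np.array([.4487,-.1282]);a=np.radians(114.1);j=np.array([np.cos(a),np.sin(a)]);k=np.array([j[1],-j[0]])
for nm,uv,z in (("king foot",(159,193),.003),("orange",(188,133),.026),("turq",(324,200),.026),("purple",(265,238),.026)):
    p=pix2w(f,[uv],z,s)[0,:2]; print(nm,p,"along jaw",(p-c)@j,"across",(p-c)@k)
g=grab_frame("top"); crop(g["image"],325,190,385,225,10,"pics/kingtop.png")
plan([.4487,-.1282,.0165],114.1)
E
```

```text
king foot [ 0.52314094 -0.22805849] along jaw -0.12155074411243204 across 0.027176974454983488
orange [ 0.43230037 -0.2127186 ] along jaw -0.07045499933882926 across -0.049481662167704166
turq [ 0.44805371 -0.02934096] along jaw 0.09050581639651117 across 0.03977720002036625
purple [ 0.52199318 -0.07851568] along jaw 0.01542570816178808 across 0.08719213858236192
t 20.18 pos [ 0.4502 -0.1253  0.2257] yaw 111.46 F [ 0.1 -0.9  0.2] g 0.605
turn shares [-0.0004 -0.0001 -0.0293]  shift shares [-0.0041 -0.0052  0.4185]  rows>= 5.0 0.4
```

View pics/king.png

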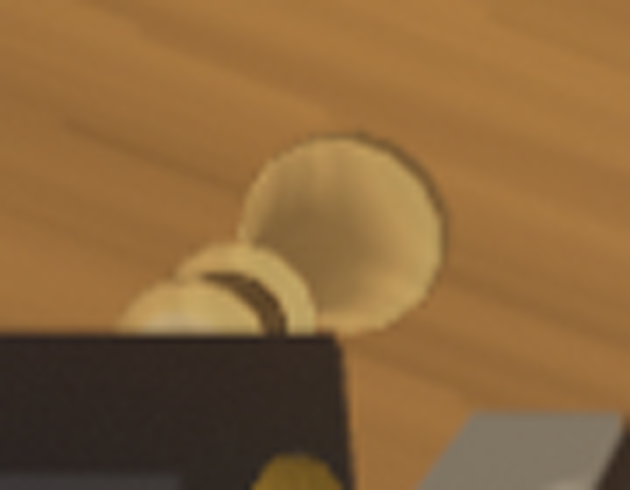

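View pics/kingtop.png

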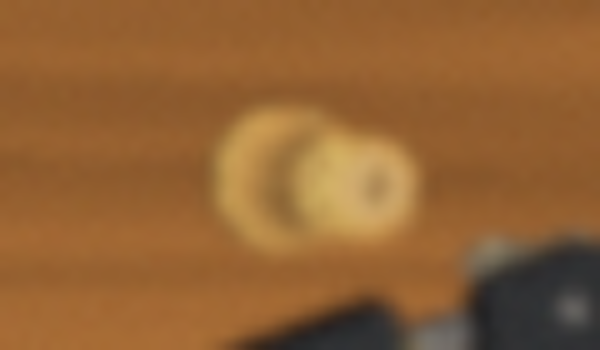

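Emit:
move_arm([
  {"tx": 0, "ty": 0, "tz": 0, "wx": 0, "wy": 0, "wz": -0.029, "grip": 0.6},
  {"tx": -0.004, "ty": -0.005, "tz": 0.07, "wx": 0, "wy": 0, "wz": 0, "grip": 0.6},
  {"tx": 0, "ty": 0, "tz": 0.07, "wx": 0, "wy": 0, "wz": 0, "grip": 0.6},
  {"tx": 0, "ty": 0, "tz": 0.07, "wx": 0, "wy": 0, "wz": 0, "grip": 0.6},
  {"tx": 0, "ty": 0, "tz": 0.07, "wx": 0, "wy": 0, "wz": 0, "grip": 0.6},
  {"tx": 0, "ty": 0, "tz": 0.06, "wx": 0, "wy": 0, "wz": 0, "grip": 0.6},
  {"tx": 0, "ty": 0, "tz": 0.04, "wx": 0, "wy": 0, "wz": 0, "grip": 0.6},
  {"tx": 0, "ty": 0, "tz": 0.025, "wx": 0, "wy": 0, "wz": 0, "grip": 0.6},
  {"tx": 0, "ty": 0, "tz": 0.013, "wx": 0, "wy": 0, "wz": 0, "grip": 0.6},
  {"tx": 0, "ty": 0, "tz": 0, "wx": 0, "wy": 0, "wz": 0, "grip": 0.6},
  {"tx": 0, "ty": 0, "tz": 0, "wx": 0, "wy": 0, "wz": 0, "grip": 0.6},
  {"tx": 0, "ty": 0, "tz": 0, "wx": 0, "wy": 0, "wz": 0, "grip": 0.6},
])

```text
time: 21.18
position: [0.449, -0.1286, 0.0176]
ee_rot: [0.0, 0.544, 0.839, 0.0]
contact_force: [0.0, -1.2, 0.4]
gripper_width: 0.602
```

```bash
python3 -c "
from h import *
f=grab_frame('wrist')
plan([.4487,-.1282,.0165],114.1)"
```

```text
t 21.23 pos [ 0.4491 -0.1287  0.0177] yaw 114.02 F [-0.4  0.  -0.6] g 0.601
turn shares [ 0.0008  0.0003 -0.0009]  shift shares [ 0.0012 -0.0003  0.0024]  rows>= 0.0 0.0
```

Emit:
move_arm([
  {"tx": 0, "ty": 0, "tz": 0, "wx": 0, "wy": 0, "wz": 0, "grip": 0.3},
  {"tx": 0, "ty": 0, "tz": 0, "wx": 0, "wy": 0, "wz": 0, "grip": 0.3},
  {"tx": 0, "ty": 0, "tz": 0, "wx": 0, "wy": 0, "wz": 0, "grip": 0.3},
  {"tx": 0, "ty": 0, "tz": 0, "wx": 0, "wy": 0, "wz": 0, "grip": 0.3},
  {"tx": 0, "ty": 0, "tz": 0, "wx": 0, "wy": 0, "wz": 0, "grip": 0.3},
  {"tx": 0, "ty": 0, "tz": 0, "wx": 0, "wy": 0, "wz": 0, "grip": 0.3},
], newtons=25)

```text
time: 21.73
position: [0.4484, -0.1288, 0.0172]
ee_rot: [0.0, 0.545, 0.839, -0.0]
contact_force: [-2.1, 1.1, 5.9]
gripper_width: 0.41
```

```bash
python3 -c "
from h import *
plan([.4487,-.1282,.0165],114.1)
u=np.array([np.cos(np.radians(25.3)),np.sin(np.radians(25.3))])
plan([*(np.array([.5371,.1527])+u*.090),.24],115.3)"
```

```text
t 21.73 pos [ 0.4484 -0.1288  0.0172] yaw 114.0 F [-2.1  1.1  5.9] g 0.41
turn shares [-0.0001  0.0001 -0.0011]  shift shares [0.0009 0.0011 0.0013]  rows>= 0.0 0.0
t 21.73 pos [ 0.4484 -0.1288  0.0172] yaw 114.0 F [-2.1  1.1  5.9] g 0.41
turn shares [-0.0001  0.0001 -0.0144]  shift shares [ 0.4332  0.5811 -0.4457]  rows>= 10.2 0.2
```

Emit:
move_arm([
  {"tx": 0, "ty": 0, "tz": -0.03, "wx": 0, "wy": 0, "wz": 0, "grip": 0.3},
  {"tx": 0, "ty": 0, "tz": -0.07, "wx": 0, "wy": 0, "wz": 0, "grip": 0.3},
  {"tx": 0, "ty": 0, "tz": -0.07, "wx": 0, "wy": 0, "wz": 0, "grip": 0.3},
  {"tx": 0, "ty": 0, "tz": -0.07, "wx": 0, "wy": 0, "wz": 0, "grip": 0.3},
  {"tx": 0, "ty": 0, "tz": -0.07, "wx": 0, "wy": 0, "wz": 0, "grip": 0.3},
  {"tx": 0, "ty": 0, "tz": -0.07, "wx": 0, "wy": 0, "wz": 0, "grip": 0.3},
  {"tx": 0, "ty": 0, "tz": -0.06, "wx": 0, "wy": 0, "wz": -0.0135, "grip": 0.3},
])

```text
time: 22.32
position: [0.4482, -0.1289, 0.2394]
ee_rot: [0.0, 0.536, 0.844, 0.0]
contact_force: [1.2, 0.1, -0.9]
gripper_width: 0.405
```

Emit:
move_arm([
  {"tx": 0.0394, "ty": 0.0528, "tz": 0, "wx": 0, "wy": 0, "wz": 0, "grip": 0.3},
  {"tx": 0.0394, "ty": 0.0528, "tz": 0, "wx": 0, "wy": 0, "wz": 0, "grip": 0.3},
  {"tx": 0.0394, "ty": 0.0528, "tz": 0, "wx": 0, "wy": 0, "wz": 0, "grip": 0.3},
  {"tx": 0.0394, "ty": 0.0528, "tz": 0, "wx": 0, "wy": 0, "wz": 0, "grip": 0.3},
  {"tx": 0.0394, "ty": 0.0528, "tz": 0, "wx": 0, "wy": 0, "wz": 0, "grip": 0.3},
  {"tx": 0.0394, "ty": 0.0528, "tz": 0, "wx": 0, "wy": 0, "wz": 0, "grip": 0.3},
  {"tx": 0.0394, "ty": 0.0528, "tz": 0, "wx": 0, "wy": 0, "wz": 0, "grip": 0.3},
  {"tx": 0.0394, "ty": 0.0528, "tz": 0, "wx": 0, "wy": 0, "wz": 0, "grip": 0.3},
  {"tx": 0.0394, "ty": 0.0528, "tz": 0, "wx": 0, "wy": 0, "wz": 0, "grip": 0.3},
  {"tx": 0.0394, "ty": 0.0528, "tz": 0, "wx": 0, "wy": 0, "wz": 0, "grip": 0.3},
  {"tx": 0.0394, "ty": 0.0528, "tz": 0, "wx": 0, "wy": 0, "wz": 0, "grip": 0.3},
  {"tx": 0, "ty": 0, "tz": 0, "wx": 0, "wy": 0, "wz": 0, "grip": 0.3},
])

```text
time: 23.32
position: [0.6206, 0.1953, 0.2349]
ee_rot: [-0.0, 0.535, 0.845, -0.001]
contact_force: [0.0, -0.3, -0.5]
gripper_width: 0.408
```

Emit:
move_arm([
  {"tx": 0, "ty": 0, "tz": 0, "wx": 0, "wy": 0, "wz": 0, "grip": 0.3},
  {"tx": 0, "ty": 0, "tz": 0, "wx": 0, "wy": 0, "wz": 0, "grip": 0.3},
  {"tx": 0, "ty": 0, "tz": 0, "wx": 0, "wy": 0, "wz": 0, "grip": 0.3},
])

```text
time: 23.57
position: [0.6183, 0.1902, 0.2365]
ee_rot: [-0.0, 0.536, 0.844, -0.0]
contact_force: [0.4, -0.7, -0.9]
gripper_width: 0.405
```

```bash
python3 - <<'E'
from rel import *
u=np.array([np.cos(np.radians(25.3)),np.sin(np.radians(25.3))])
f=grab_frame("wrist");im=f["image"];crop(im,190,40,315,235,4,"pics/w11c.png")
print([(r,int(im[r,252].min())) for r in range(190,225)])
plan([*(np.array([.5371,.1527])+u*.090),.0755],115.3)
E
```

```text
[(190, 76), (191, 76), (192, 76), (193, 76), (194, 78), (195, 78), (196, 78), (197, 78), (198, 79), (199, 79), (200, 83), (201, 89), (202, 88), (203, 89), (204, 89), (205, 88), (206, 87), (207, 97), (208, 113), (209, 113), (210, 111), (211, 112), (212, 112), (213, 112), (214, 112), (215, 112), (216, 112), (217, 111), (218, 111), (219, 111), (220, 110), (221, 127), (222, 161), (223, 181), (224, 189)]
t 23.62 pos [0.6183 0.1901 0.2367] yaw 115.17 F [-0.4  0.2 -0.6] g 0.411
turn shares [-0.0004 -0.0001 -0.0014]  shift shares [0.0019 0.0012 0.3225]  rows>= 3.9 0.0
```

View pics/w11c.png

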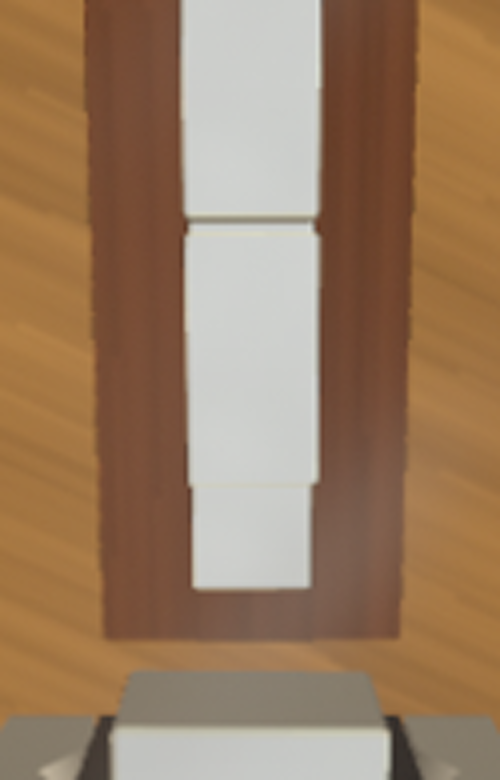

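Emit:
move_arm([
  {"tx": 0.0019, "ty": 0, "tz": 0.06, "wx": 0, "wy": 0, "wz": -0.0012, "grip": 0.3},
  {"tx": 0, "ty": 0, "tz": 0.07, "wx": 0, "wy": 0, "wz": 0, "grip": 0.3},
  {"tx": 0, "ty": 0, "tz": 0.07, "wx": 0, "wy": 0, "wz": 0, "grip": 0.3},
  {"tx": 0, "ty": 0, "tz": 0.06, "wx": 0, "wy": 0, "wz": 0, "grip": 0.3},
  {"tx": 0, "ty": 0, "tz": 0.04, "wx": 0, "wy": 0, "wz": 0, "grip": 0.3},
  {"tx": 0, "ty": 0, "tz": 0.02, "wx": 0, "wy": 0, "wz": 0, "grip": 0.3},
  {"tx": 0, "ty": 0, "tz": 0, "wx": 0, "wy": 0, "wz": 0, "grip": 0.3},
  {"tx": 0, "ty": 0, "tz": 0, "wx": 0, "wy": 0, "wz": 0, "grip": 0.3},
  {"tx": 0, "ty": 0, "tz": 0, "wx": 0, "wy": 0, "wz": 0, "grip": 0.3},
  {"tx": 0, "ty": 0, "tz": 0, "wx": 0, "wy": 0, "wz": 0, "grip": 0.3},
])

```text
time: 24.45
position: [0.6193, 0.1923, 0.0785]
ee_rot: [0.001, 0.535, 0.845, 0.001]
contact_force: [0.3, -0.0, -0.1]
gripper_width: 0.406
```

```bash
python3 - <<'E'
from rel import *
u=np.array([np.cos(np.radians(25.3)),np.sin(np.radians(25.3))])
f=grab_frame("wrist");s=sense();f=grab_frame("wrist");im=f["image"];crop(im,190,40,315,240,4,"pics/w12c.png")
print([(r,int(im[r,252].min())) for r in range(20,228) if im[r,252].min()<197])
for r in (60,100,140,160,226): print(r,cols(im,r,205,300,140))
plan([*(np.array([.5371,.1527])+u*.090),.053],115.3)
E
```

```text
[(64, 192), (65, 182), (66, 139), (67, 113), (68, 112), (69, 111), (70, 109), (71, 109), (72, 133), (73, 180), (74, 192), (75, 178), (76, 194), (196, 190), (197, 192), (207, 181), (208, 122), (209, 122), (210, 122), (211, 121), (212, 120), (213, 120), (214, 120), (215, 120), (216, 118), (217, 118), (218, 117), (219, 117), (220, 116), (221, 131), (222, 163), (223, 181), (224, 190), (225, 195), (226, 195), (227, 195)]
60 [np.float64(217.16), np.float64(284.11)]
100 [np.float64(218.11), np.float64(283.72)]
140 [np.float64(218.97), np.float64(282.93)]
160 [np.float64(219.84), np.float64(282.17)]
226 [np.float64(217.85), np.float64(286.9)]
t 24.55 pos [0.6189 0.1922 0.078 ] yaw 115.32 F [ 0.   0.4 -0.6] g 0.413
turn shares [ 0.0011 -0.0003  0.0003]  shift shares [-0.0015 -0.0016  0.0501]  rows>= 0.6 0.0
```

View pics/w12c.png

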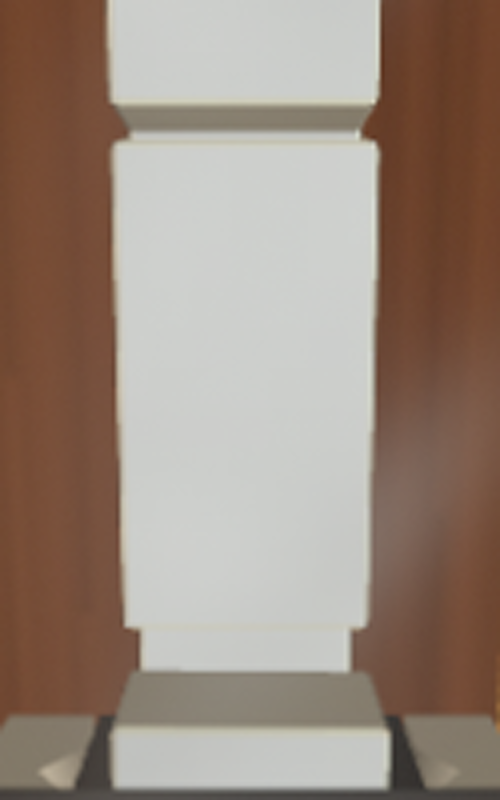

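```bash
python3 - <<'E'
from rel import *
f=grab_frame("wrist")
print(relwall(f,[(252,66.2),(252,75),(252,196.5)],.016).round(2).tolist(),relwall(f,[(252,221.6)],-.0093).round(2).tolist())
for r,c in ((60,250.63),(100,250.91),(140,250.95),(160,251)): print(relwall(f,[(c,r)],.016).round(2))
print(relwall(f,[(252.37,226)],-.0093).round(2))
plan([.6185,.1912,.053],115.3)
E
```

```text
[[0.25, -92.5], [0.25, -88.13], [0.32, -21.87]] [[0.3, -15.8]]
[[ -0.47 -95.56]]
[[ -0.32 -75.43]]
[[ -0.29 -54.19]]
[[ -0.26 -43.09]]
[[  0.49 -13.46]]
t 24.6 pos [0.6187 0.1921 0.0777] yaw 115.33 F [ 0.5 -0.3 -0.3] g 0.407
turn shares [ 0.0007 -0.0002  0.0003]  shift shares [-0.0014 -0.0011  0.0494]  rows>= 0.6 0.0
```

Emit:
move_arm([
  {"tx": -0.0013, "ty": -0.0028, "tz": 0, "wx": 0, "wy": 0, "wz": 0, "grip": 0.3},
  {"tx": 0, "ty": 0, "tz": 0.018, "wx": 0, "wy": 0, "wz": 0, "grip": 0.3},
  {"tx": 0, "ty": 0, "tz": 0.018, "wx": 0, "wy": 0, "wz": 0, "grip": 0.3},
  {"tx": 0, "ty": 0, "tz": 0.008, "wx": 0, "wy": 0, "wz": 0, "grip": 0.3},
  {"tx": 0, "ty": 0, "tz": 0, "wx": 0, "wy": 0, "wz": 0, "grip": 0.3},
  {"tx": 0, "ty": 0, "tz": 0, "wx": 0, "wy": 0, "wz": 0, "grip": 0.3},
  {"tx": 0, "ty": 0, "tz": 0, "wx": 0, "wy": 0, "wz": 0, "grip": 0.3},
  {"tx": 0, "ty": 0, "tz": 0, "wx": 0, "wy": 0, "wz": 0, "grip": 0.3},
])

```text
time: 25.27
position: [0.617, 0.1905, 0.054]
ee_rot: [-0.0, 0.535, 0.845, -0.001]
contact_force: [-0.7, -0.5, -0.2]
gripper_width: 0.413
```

```bash
python3 - <<'E'
from rel import *
f=grab_frame("wrist");f=grab_frame("wrist");im=f["image"];crop(im,190,40,315,240,4,"pics/w13c.png")
print([(r,int(im[r,252].min())) for r in range(20,228) if im[r,252].min()<193])
for r in (60,100,140,160,190,226): print(r,cols(im,r,205,300,140),relwall(f,[(sum(cols(im,r,205,300,140))/2,r)],-.0093).round(2))
plan([.6185,.1912,.0535],115.3)
E
```

```text
[(61, 186), (62, 173), (63, 123), (64, 113), (65, 112), (66, 110), (67, 110), (68, 109), (69, 108), (70, 107), (71, 155), (72, 190), (73, 173), (74, 192), (213, 185), (214, 156), (215, 122), (216, 121), (217, 121), (218, 120), (219, 119), (220, 118), (221, 131), (222, 163), (223, 181), (224, 189)]
60 [np.float64(212.7), np.float64(291.01)] [[  0.16 -90.96]]
100 [np.float64(214.11), np.float64(290.59)] [[  0.4  -73.98]]
140 [np.float64(214.94), np.float64(289.39)] [[  0.34 -56.06]]
160 [np.float64(215.85), np.float64(289.09)] [[  0.49 -46.7 ]]
190 [np.float64(216.8), np.float64(288.05)] [[  0.49 -32.07]]
226 [np.float64(217.58), np.float64(286.92)] [[  0.43 -13.46]]
t 25.37 pos [0.6171 0.1905 0.0543] yaw 115.32 F [-0.5 -0.6  0.1] g 0.407
turn shares [-0.0006 -0.0001  0.0002]  shift shares [0.0001 0.003  0.0016]  rows>= 0.0 0.0
```

View pics/w13c.png

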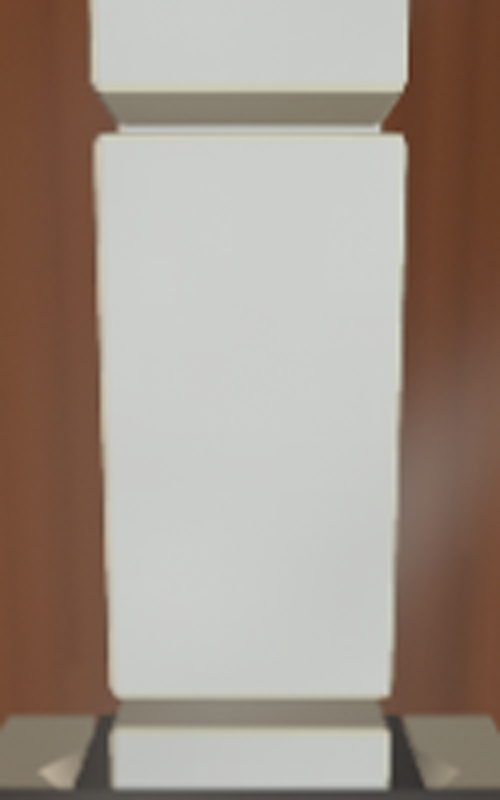

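Emit:
move_arm([
  {"tx": 0, "ty": 0.0012, "tz": 0, "wx": 0, "wy": 0, "wz": 0, "grip": 0.3},
  {"tx": 0, "ty": 0, "tz": 0, "wx": 0, "wy": 0, "wz": 0, "grip": 0.3},
  {"tx": 0, "ty": 0, "tz": 0.0014, "wx": 0, "wy": 0, "wz": 0, "grip": 0.3},
  {"tx": 0, "ty": 0, "tz": 0, "wx": 0, "wy": 0, "wz": 0, "grip": 0.3},
  {"tx": 0, "ty": 0, "tz": 0, "wx": 0, "wy": 0, "wz": 0, "grip": 0.3},
  {"tx": 0, "ty": 0, "tz": 0, "wx": 0, "wy": 0, "wz": 0, "grip": 0.3},
])

```text
time: 25.87
position: [0.6177, 0.1909, 0.0538]
ee_rot: [-0.0, 0.535, 0.845, -0.0]
contact_force: [-0.4, 1.3, -0.4]
gripper_width: 0.408
```

```bash
python3 - <<'E'
from rel import *
f=grab_frame("wrist");f=grab_frame("wrist");im=f["image"]
print([(r,int(im[r,252].min())) for r in range(20,228) if im[r,252].min()<193])
print(relwall(f,[(252,60),(252,70),(252,212),(252,221.6)],-.009).round(2)[:,1])
plan([.6185,.1912,.0535],115.3)
E
```

```text
[(59, 188), (60, 180), (61, 135), (62, 112), (63, 113), (64, 111), (65, 111), (66, 109), (67, 110), (68, 108), (69, 127), (70, 164), (71, 179), (72, 187), (212, 185), (213, 156), (214, 122), (215, 122), (216, 121), (217, 121), (218, 120), (219, 120), (220, 119), (221, 132), (222, 162), (223, 180), (224, 189)]
[-91.01 -86.84 -20.74 -15.69]
t 25.97 pos [0.6177 0.1909 0.0538] yaw 115.32 F [-0.1  1.   0.5] g 0.411
turn shares [-0.0005 -0.0001  0.0003]  shift shares [-0.      0.0017  0.0006]  rows>= 0.0 0.0
```

Emit:
move_arm([
  {"tx": 0, "ty": 0, "tz": 0.001, "wx": 0, "wy": 0, "wz": 0, "grip": 0.3},
  {"tx": 0, "ty": 0, "tz": 0, "wx": 0, "wy": 0, "wz": 0, "grip": 0.3},
  {"tx": 0, "ty": 0, "tz": 0.001, "wx": 0, "wy": 0, "wz": 0, "grip": 0.3},
  {"tx": 0, "ty": 0, "tz": 0, "wx": 0, "wy": 0, "wz": 0, "grip": 0.3},
  {"tx": 0, "ty": 0, "tz": 0, "wx": 0, "wy": 0, "wz": 0, "grip": 0.3},
])

```text
time: 26.38
position: [0.6178, 0.1909, 0.0529]
ee_rot: [-0.0, 0.535, 0.845, -0.0]
contact_force: [-1.0, 0.5, 2.2]
gripper_width: 0.409
```

```bash
python3 - <<'E'
from rel import *
f=grab_frame("wrist");im=f["image"]
print([(r,int(im[r,252].min())) for r in range(205,228) if im[r,252].min()<193])
plan([.6185,.1912,.0535],115.3)
E
```

```text
[(213, 174), (214, 132), (215, 123), (216, 122), (217, 121), (218, 119), (219, 119), (220, 118), (221, 131), (222, 162), (223, 180), (224, 189)]
t 26.43 pos [0.6178 0.1908 0.0529] yaw 115.32 F [-0.5  0.2  2.4] g 0.408
turn shares [-0.0004 -0.0001  0.0002]  shift shares [ 0.      0.0016 -0.0012]  rows>= 0.0 0.0
```

Emit:
move_arm([
  {"tx": 0, "ty": 0, "tz": 0, "wx": 0, "wy": 0, "wz": 0, "grip": 0.5},
  {"tx": 0, "ty": 0, "tz": 0, "wx": 0, "wy": 0, "wz": 0, "grip": 0.6},
  {"tx": 0, "ty": 0, "tz": 0, "wx": 0, "wy": 0, "wz": 0, "grip": 0.6},
  {"tx": 0, "ty": 0, "tz": 0, "wx": 0, "wy": 0, "wz": 0, "grip": 0.6},
  {"tx": 0, "ty": 0, "tz": -0.02, "wx": 0, "wy": 0, "wz": 0, "grip": 0.6},
  {"tx": 0, "ty": 0, "tz": -0.06, "wx": 0, "wy": 0, "wz": 0, "grip": 0.6},
  {"tx": 0, "ty": 0, "tz": -0.075, "wx": 0, "wy": 0, "wz": 0, "grip": 0.6},
  {"tx": 0, "ty": 0, "tz": -0.075, "wx": 0, "wy": 0, "wz": 0, "grip": 0.6},
  {"tx": 0, "ty": 0, "tz": -0.075, "wx": 0, "wy": 0, "wz": 0, "grip": 0.6},
  {"tx": 0, "ty": 0, "tz": -0.075, "wx": 0, "wy": 0, "wz": 0, "grip": 0.6},
  {"tx": 0, "ty": -0.02, "tz": -0.06, "wx": 0, "wy": 0, "wz": 0, "grip": 0.6},
])

```text
time: 27.35
position: [0.61, 0.1869, 0.2768]
ee_rot: [0.001, 0.535, 0.845, 0.001]
contact_force: [-0.8, 1.6, 0.7]
gripper_width: 0.598
```

Emit:
move_arm([
  {"tx": 0, "ty": -0.03, "tz": -0.03, "wx": 0, "wy": 0, "wz": 0, "grip": 0.6},
  {"tx": 0, "ty": 0, "tz": 0, "wx": 0, "wy": 0, "wz": 0, "grip": 0.6},
  {"tx": 0, "ty": 0, "tz": 0, "wx": 0, "wy": 0, "wz": 0, "grip": 0.6},
  {"tx": 0, "ty": 0, "tz": 0, "wx": 0, "wy": 0, "wz": 0, "grip": 0.6},
  {"tx": 0, "ty": 0, "tz": 0, "wx": 0, "wy": 0, "wz": 0, "grip": 0.6},
])

```text
time: 27.77
position: [0.595, 0.1801, 0.2867]
ee_rot: [-0.001, 0.535, 0.845, -0.001]
contact_force: [-0.4, -0.6, -0.8]
gripper_width: 0.6
```

```bash
python3 - <<'E'
from rel import *
f=grab_frame("wrist");s=sense();f=grab_frame("wrist");im=f["image"]
cv2.imwrite("pics/fin_w.png",cv2.resize(im[:215],(800,336),interpolation=cv2.INTER_CUBIC)); crop(im,200,20,310,210,4,"pics/fin_c.png")
print([(r,int(im[r,252].min())) for r in range(15,206) if im[r,252].min()<192])
u=np.array([np.cos(np.radians(25.3)),np.sin(np.radians(25.3))]);n=np.array([-u[1],u[0]])
for r in range(20,200,12):
    try: c=cols(im,r,215,290,130); print(r,c,(pix2w(f,[(sum(c)/2,r)],.062,s)[:,:2]@n*1000).round(2))
    except Exception as e: pass
g=grab_frame("scene"); crop(g["image"],270,150,350,270,6,"pics/fin_s.png"); cv2.imwrite("pics/fin_sc.png",g["image"])
print(s["position"],s["ee_rot"])
E
```

```text
[(15, 64), (16, 62), (17, 63), (18, 61), (19, 63), (20, 59), (21, 52), (22, 53), (23, 54), (24, 55), (25, 54), (26, 55), (27, 56), (28, 80), (29, 183), (57, 114), (58, 106), (59, 105), (60, 110), (118, 191), (122, 162), (175, 155), (176, 110), (177, 108), (178, 144), (179, 190), (195, 191), (196, 190), (197, 191), (198, 190), (199, 190), (200, 189), (201, 169), (202, 74), (203, 73), (204, 73), (205, 72)]
32 [np.float64(236.83), np.float64(266.89)] [-91.35]
44 [np.float64(236.83), np.float64(266.74)] [-91.42]
56 [np.float64(236.86), np.float64(266.77)] [-91.37]
68 [np.float64(236.77), np.float64(266.97)] [-91.29]
80 [np.float64(236.81), np.float64(266.66)] [-91.44]
92 [np.float64(237.24), np.float64(266.59)] [-91.2]
104 [np.float64(237.51), np.float64(266.29)] [-91.21]
116 [np.float64(237.57), np.float64(266.25)] [-91.18]
128 [np.float64(237.73), np.float64(266.29)] [-91.04]
140 [np.float64(237.67), np.float64(266.16)] [-91.14]
152 [np.float64(237.77), np.float64(266.22)] [-91.02]
164 [np.float64(238.13), np.float64(266.23)] [-90.76]
188 [np.float64(238.54), np.float64(265.67)] [-90.81]
[0.59509881 0.18009186 0.28651004] [-7.84641122e-04  5.34987818e-01  8.44858494e-01 -1.24259326e-03]
```

View pics/fin_c.png

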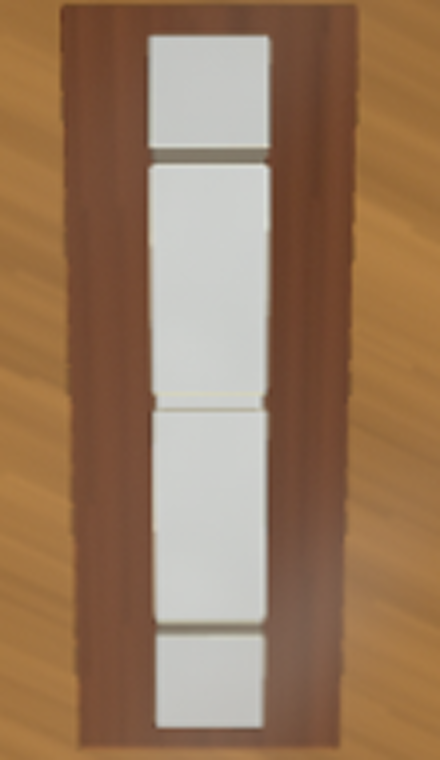

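View pics/fin_sc.png

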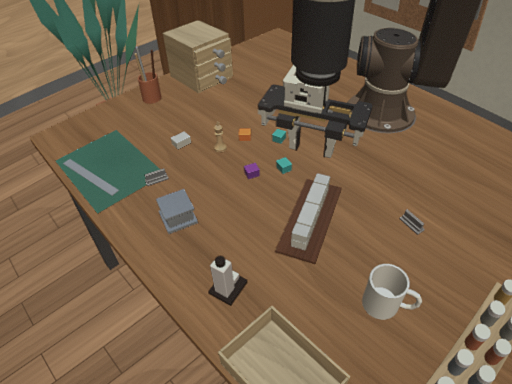

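```bash
python3 - <<'E'
from rel import *
s=sense();f=grab_frame("wrist");im=f["image"]
u=np.array([np.cos(np.radians(25.3)),np.sin(np.radians(25.3))])
P=pix2w(f,[(252,x) for x in (28.4,56.6,60.7,118.3,122,175.3,178.2,201.5)],.062,s)[:,:2]@u*1000
print((P-P[0]-106).round(1),"ideal -106 -74 -70 -2 2 70 74 106")
g=grab_frame("top"); crop(g["image"],160,140,260,260,5,"pics/fin_t.png")
E
```

```text
[-106.   -74.8  -70.2   -2.9    1.6   69.2   73.   104.6] ideal -106 -74 -70 -2 2 70 74 106
```

View pics/fin_s.png

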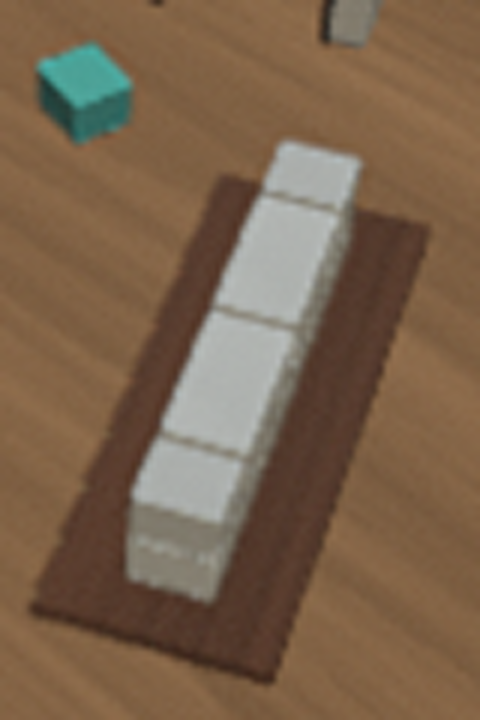

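View pics/fin_t.png

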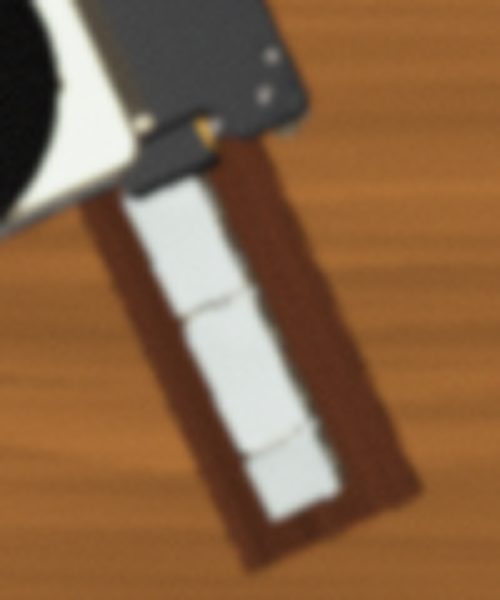

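```bash
python3 -c "
from station import *
print(sense()['time']); print(close_job())"
```

```text
28.0167
the job is handed in; nothing more can be done
None
```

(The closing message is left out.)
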